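# Press a filter cassette shut with bench locking pliers

### The job

Close the filter cassette that stands in the jaws of the bench locking pliers: squeeze the two handles together until they snap over centre and lock, so that the jaws, not the gripper, press the blue lid fully home. Then pull the yellow release lever away from the other handle so that the pliers spring fully open, lift the closed cassette out and stand it upright in the middle of the writing pad. Leave the beaker, the tape roll and the marker where they are.

Things in the scene. Friction and masses are not known exactly. Their poses are not given: they have to be found in the camera images.
- pliers: Locking pliers lying flat, fixed on an aluminium base plate 12 mm thick (x -58..110, y -48..48 mm). Origin: bench under the pivot; z up, +x from pivot to jaws, -x to the handles. All bars lie at heights 40 to 62 mm. Fixed handle on the +y side: grey sleeve 13 mm wide, centre line y = +13.5, x = -40..-90 mm, screw end to -103 mm. Only plate and bench below the handles. Fixed jaw face at y = -12 mm.
- squeeze (a point): Fixed point on the pliers' centre line, 70 mm behind the pivot, height 51 mm, midway between the two handles when locked. Squeeze here, along the pliers' y axis: over their outsides the handles measure about 58 mm open and 40 mm locked; the fixed handle's outside stays at y = +20 mm, the moving one's goes from -38 to -20 mm.
- handle (a joint): Moving handle (-y side, same grey sleeve) with its jaw, turning about the pivot pin: 0 fully open, 0.25 rad locked (at its stop, handles parallel). A spring holds it open up to 0.10 rad and pulls it into the lock beyond that; squeezing takes about 10 to 20 N at point squeeze. Locked, it stays until released.
- handle_grip (a point): Point in the middle of the moving handle's sleeve (13 mm wide, 22 mm tall), 70 mm behind the pivot, height 51 mm.
- lever (a joint): Yellow release lever, hinged on the moving handle's tail, 105 mm behind the pivot: 0 at rest in line with the handle, to 0.7 rad as its tail is pulled away from the fixed handle (pliers' -y). A weak spring returns it. From 0.1 rad on it forces the locked handle back (about 4 N at the tail); near 0.45 rad the handle springs open, swinging the lever along to -y.
- cassette: Loose filter cassette, about 70 g, on edge between the jaws. White frame 44 (x) x 20 (y) x 54 mm high; on top a grip tab 30 (x) x 16 (y) mm, up to 88 mm above the foot. Origin: centre of the foot, z up; lid on the +y face. It starts with axes parallel to the pliers', foot 12 mm above the bench, x = 62 mm from the pivot, between two 7 mm lips at its x ends; jaws reach height 62 mm, the tab 100 mm.
- lid (a joint): How far the blue lid (plate 40 x 46 x 4 mm, at 4 to 50 mm above the cassette's foot) stands off the frame's +y face, in m: 0 fully home, 0.006 most proud. Tight fit, about 8 N to push; it stays where it is left.
- pad: White writing pad, fixed on the bench, 82 mm (x) x 112 mm (y) x 6 mm thick; origin at the centre of its underside, z up.
- beaker: Loose glass beaker, 58 mm wide, 70 mm tall, origin at the centre of its foot. Bystander.
- tape: Loose roll of label tape lying flat, 55 mm wide, 18 mm high, origin at the centre of its underside. Bystander.
- marker: Loose marker pen, red and white, 12 mm thick, 117 mm long along its y, origin at the centre of its underside. Bystander.
- lever_post (a point): Middle of the free upper half of the round upright post (12 mm thick, yellow with black rings, heights 37 to 90 mm) at the release lever's tail, 50 mm behind the lever's hinge; this point is at height 77 mm, above the 6 mm thick arm (top at 61 mm). Locked, it is at x = -155, y = -13.5 mm in the pliers' frame, free on all sides; with the pliers open it is about 38 mm farther to -y.
There are look-alikes about, which are no part of the job. Of the things shaped like the cassette, the white one is meant.

How it is judged:
By the outcome, as a careful person would: the job done as asked, in the order asked, and still so for the second after the job is handed in, with the robot touching nothing.
It also fails if it takes over 58 s, if anything falls off the work surface, if the arm or the gripper's body presses on something with over 40 N, if the wrist force passes 120 N, or if a joint passes its speed limit or range.

### The arm

A 7-joint arm with a two-finger parallel gripper is mounted at the origin on a cart in front of the work surface, level with it; the furniture and walls round the work are solid. World frame = base frame: x ahead of the robot, y to its left, z up, the work surface at z = 0. Lengths are in mm, angles in degrees, forces in N, time in s.
With the tool pointing down it reaches from about 400 to 875 mm from the base axis. Payload 6.5 kg.
Tool frame: the origin (TCP) lies at the very end of the fingers, on their centre line; the grasp point (between the pads) lies ctrl.grip_point_offset behind it (ctrl.grip_point_offset is the distance from the TCP to the grasp point, in mm); z points along the fingers, y is the direction in which the jaws open and shut (so a half turn about z gives the same grasp; the last joint's range is limited). The gripper opens to 85 mm and grips with 20 to 120 N. Pads are 22 mm wide; open, the fingers measure 114 mm over their backs; the gripper's body (76 mm by 85 mm) begins 54 mm behind the grasp point. The pads swing forward as they close: fully open they stand 13 mm farther back than shut.
Start: joints at [64.103, 30.733, -0.252, 88.115, 0.149, 61.152, -4.079], TCP at [244.59, -602.217, 231.29] pointing down, gripper open.
Joint ranges: [-154.64, 154.64], [-21.42, 123.67], [-72.66, 72.17], [13.99, 137.28], [-74.86, 254.86], [10.95, 109.41], [-158.01, 158.01]. Speed limits (degrees/s): [136.94, 136.94, 180, 180, 180, 180, 180].

### API

Orientations are given as [roll, pitch, yaw] about the fixed x, y, z axes, in that order (R = Rz(yaw) Ry(pitch) Rx(roll)).
In Python, from cell import ctrl, vision, order gives the robot as it stands. The module is installed in compiled form; this text tells all that it offers.
- The arm moves only by the tool send_rows, never from a script. Its argument "steps" is a list of rows, each a list of 7 numbers: the finger opening in mm, from 0 to 85.4, then the shift along the tool's x, y, z in units of 40 mm (1.0 is 40 mm), then the turn, a rotation vector about the tool's x, y, z in units of 5 degrees (1.0 is 5 degrees). A call has exactly 5 rows; each row is the pose to reach, as a shift and turn from the pose commanded when the call began, along the tool's axes at that moment; what a row does not reach only later rows make up. A row lasts 1/10 s, in which the tool goes at most 50 mm and 8.59 degrees, less where a joint would pass 70% of its speed; a pose out of reach is approached as far as the arm can. A call with a gripper value outside its range is refused whole. The fingers move at their own pace and stop on an object; the grip force is fixed at half the most. Time passes only in rows, so rows that repeat a pose let the fingers close, or fill a call up. It gives the time, the measured TCP pose, the force and the opening at its end, in the units of the state.
- ctrl.get_obs(): the state, without advancing time (a new reading comes with each control period).
- vision.camera(name): name is "scene" or "top"; returns (picture, depth): 384x512x3 uint8, red, green, blue; 384x512 float32, mm along the optical axis (not along the pixel's ray), 0 where there is no reading.
- vision.get_calibration(name): a dict with "intrinsics" (3x3 intrinsics, pixels), "rvec" (rotation vector, rad) and "tvec" (3), from world to camera coordinates, as OpenCV has them. Camera axes: x right, y down, z forward; pixel columns grow to the right and rows downward; lengths in mm; the calibration is good to about 2 mm. A picture is of the moment at which its call begins. get_calibration takes no time and is no camera call.
- order.close_job(): hands the job in, once; it reports no verdict.
The state is a dict: "time": time; "qpos": joint angles; "qd": joint speeds; "effort": joint torques, N m; "ee_pos": TCP position; "ee_rot": TCP orientation; "contact_force": force on the tool from outside, world axes, zero at the start; "ft_torque": the same for the moment, N m; "grip_width": finger opening in mm.
Only numpy, scipy, OpenCV 4.12 (cv2) and the standard library are available. Lean on these libraries where they do the work, as an engineer would, in place of code of your own. Each camera call takes 0.05 s, during which the arm holds its last target.

## Working session

There is one attempt and no reset: what is moved stays moved. The work goes in short steps, Python scripts to look and compute and a tool call to move; the robot and the scene stay as the last step left them, time stands still between calls to the robot, and variables do not carry over. Pictures are saved under pics/ and viewed, and the job is handed in when it is done.

Besides the shell and the picture viewer there is one more tool, called after "Request:" as name(argument=value, ...) on one line, values as JSON. send_rows: Moves the arm, as the interface text tells. Its arguments: {"type":"object","properties":{"steps":{"type":"array","items":{"type":"array","items":{"type":"number"}}}},"required":["steps"]}

```bash
ls; mkdir -p pics
python3 - <<'E'
from cell import ctrl, vision, order
import cv2, numpy as np
print(ctrl.get_obs(), ctrl.grip_point_offset)
for n in ("scene","top"):
    p,d=vision.camera(n); cv2.imwrite(f"pics/{n}0.png",cv2.resize(p[:,:,::-1],(800,600),interpolation=cv2.INTER_CUBIC)); np.savez(f"{n}0.npz",p=p,d=d)
    print(n,vision.get_calibration(n))
E
```

```text
pics
{'time': 0.0, 'qpos': array([64.10155729, 30.77708221, -0.25397449, 88.16980069,  0.14934979,
       61.15185919, -4.07974796]), 'qd': array([-0.07614643, -0.00961   ,  0.06059048, -0.07097387, -0.01455308,
       -0.04314262,  0.01735614]), 'effort': array([-1.73633132e-03, -5.83426380e+01,  1.04804289e+00, -2.59114140e+01,
        1.23076068e-02,  9.57289129e-03,  7.13801455e-06]), 'ee_pos': array([ 244.3473692 , -601.65266888,  230.42394598]), 'ee_rot': array([-1.79901888e+02,  7.73320423e-03,  2.21091915e+01]), 'contact_force': array([ 0.82319551, -0.07165102, -0.13032525]), 'ft_torque': array([-0.03456215,  0.02226662,  0.0083603 ]), 'grip_width': 85.54275703011852} 18.700000000000003
scene {'intrinsics': array([[445.14400644,   0.        , 258.46056609],
       [  0.        , 445.14400644, 188.57732842],
       [  0.        ,   0.        ,   1.        ]]), 'rvec': array([ 2.3481287 , -0.57375463,  0.20261921]), 'tvec': array([-515.1904807 ,  263.08585213,  965.33932905])}
top {'intrinsics': array([[440.16735324,   0.        , 260.60616608],
       [  0.        , 440.16735324, 192.7845287 ],
       [  0.        ,   0.        ,   1.        ]]), 'rvec': array([ 1.97339507, -2.25046509,  0.23835588]), 'tvec': array([  70.91755317,  605.63798683, 1053.06129089])}
```

View pics/scene0.png

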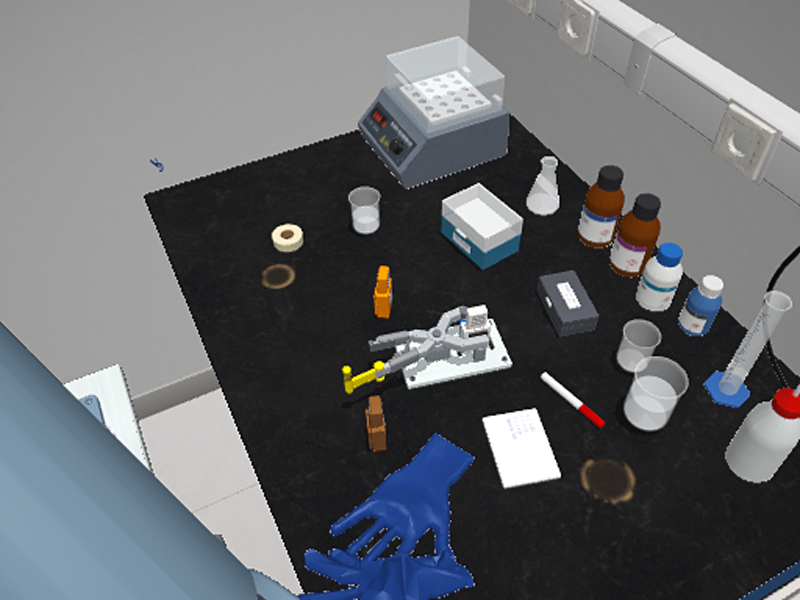

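View pics/top0.png

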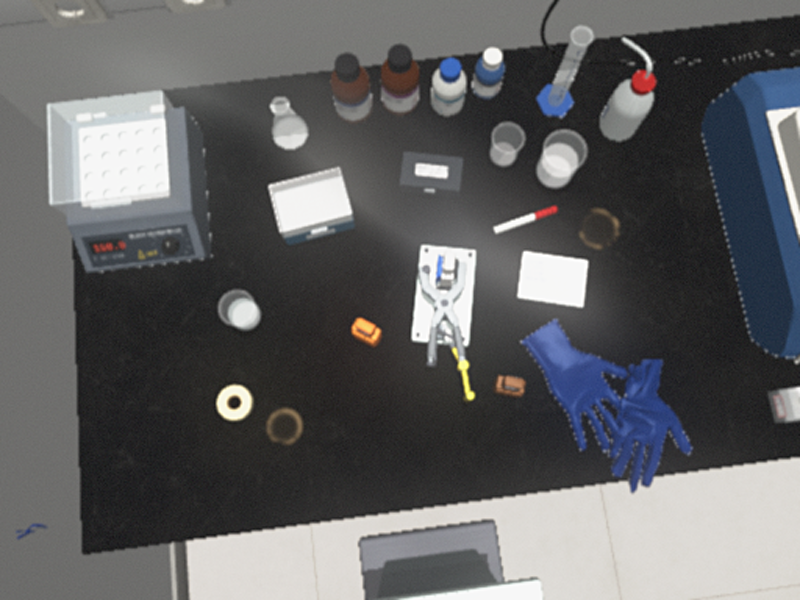

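Scene view: pliers around (440,340) in the 800x600 picture, white cassette at (475,320), pad (520,447). Look-alikes are orange (383,292) and brown (375,425). Top view: pliers pivot about (444,303), white cassette (446,268), pad (553,279), orange (366,331), brown (510,385). I choose the white one, which is in the jaws.

```bash
cat > h.py <<'E'
import cv2, numpy as np
from scipy.spatial.transform import Rotation as Rn
from cell import ctrl, vision, order
def cal(n):
    c=vision.get_calibration(n); return c["intrinsics"],cv2.Rodrigues(c["rvec"])[0],c["tvec"]
def proj(n,P):
    K,R,t=cal(n); c=(np.atleast_2d(P)@R.T+t)@K.T; return c[:,:2]/c[:,2:]
def atz(n,u,v,z):   # pixel (512-frame) -> world at height z
    K,R,t=cal(n); r=R.T@np.linalg.inv(K)@[u,v,1]; o=-R.T@t; return o+r*(z-o[2])/r[2]
def dep(n,d):       # whole depth -> world pts
    K,R,t=cal(n); v,u=np.mgrid[:d.shape[0],:d.shape[1]]
    c=np.stack([(u-K[0,2])/K[0,0]*d,(v-K[1,2])/K[1,1]*d,d],-1); return (c-t)@R
def crop(n,p,x0,y0,w,h,f,name):
    cv2.imwrite(name,cv2.resize(np.ascontiguousarray(p[y0:y0+h,x0:x0+w,::-1]),None,fx=f,fy=f,interpolation=cv2.INTER_CUBIC))
E
python3 - <<'E'
from h import *
T=np.load("top0.npz"); S=np.load("scene0.npz")
crop("top",T['p'],250,150,140,110,5,"pics/topc.png")
crop("scene",S['p'],210,180,130,100,6,"pics/scenec.png")
for n in("top","scene"):
    K,R,t=cal(n); print(n,"cam pos",-R.T@t, "axes",R[0],R[1])
W=dep("top",T['d'])
for nm,(u,v) in dict(pad=(553,279),pivot=(444,303),tail=(470,395),tab=(448,262),orange=(366,331),brown=(510,385)).items():
    print(nm,W[int(v*.64),int(u*.64)].round(1))
E
```

```text
top cam pos [ 377.70166486   21.77866317 1156.56037239] axes [-1.30632016e-01 -9.91430924e-01  1.24653018e-05] [-0.96943697  0.12773143 -0.20946754]
scene cam pos [ 262.77109095 -642.36889572  885.90573583] axes [ 0.88959787 -0.45654892 -0.01336818] [-0.34690642 -0.65633881 -0.66998157]
pad [ 629.3 -261.7    8.6]
pivot [600.8 -67.3  67.2]
tail [447.2 -83.1  89.8]
tab [659.7 -79.3  96.7]
orange [567.5  62.7  89.4]
brown [ 453.3 -147.7   89.1]
```

View pics/topc.png

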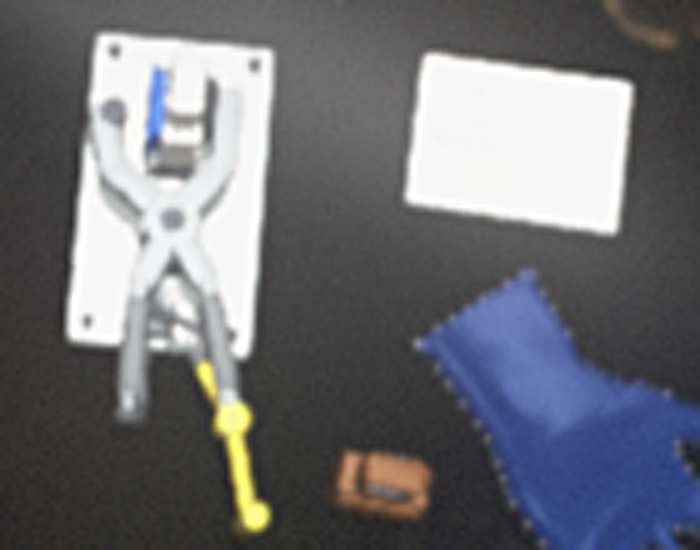

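View pics/scenec.png

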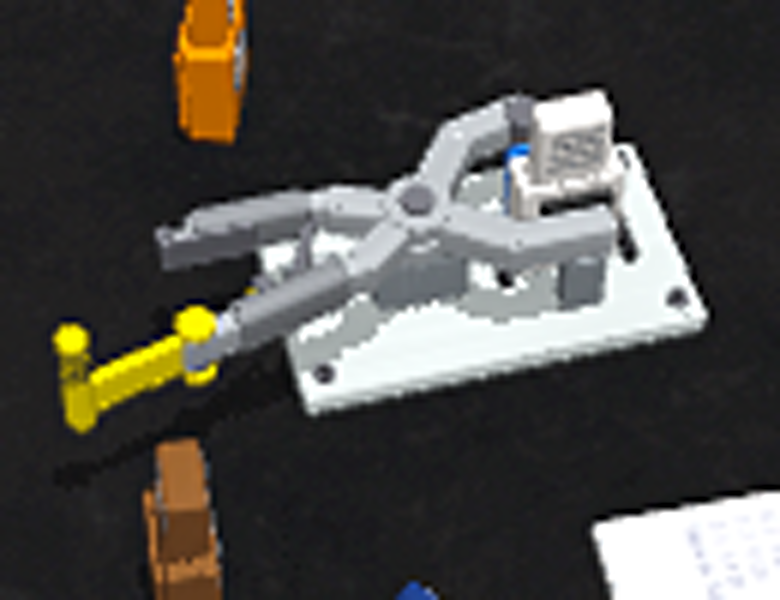

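Top crop: plate corners at about (97,35),(273,47),(248,357),(67,345), pivot at (173,218), blue lid on the left (+y) of the white cassette at (180,100), post at (252,517). Pad corners are (425,53),(633,80),(618,235),(405,204).

```bash
cat > fit.py <<'E'
from h import *
def fit(n,model,uv):  # 2D rigid fit of points on planes at given z
    W=np.array([atz(n,u,v,m[2]) for m,(u,v) in zip(model,uv)])[:,:2]; M=np.array(model)[:,:2]
    a=W-W.mean(0); b=M-M.mean(0)
    th=np.arctan2((b[:,0]*a[:,1]-b[:,1]*a[:,0]).sum(),(b*a).sum()); c,s=np.cos(th),np.sin(th); R=np.array([[c,-s],[s,c]])
    t=W.mean(0)-R@M.mean(0); return t,np.degrees(th),(W-(M@R.T+t)).round(1)
E
python3 - <<'E'
from fit import *
S=np.load("scene0.npz"); T=np.load("top0.npz")
f=lambda L,o,k:[(o[0]+(a+.5)/k-.5,o[1]+(b+.5)/k-.5) for a,b in L]
pl=[(110,48,12),(110,-48,12),(-58,-48,12),(-58,48,12)]
print(fit("top",pl,f([(97,35),(273,47),(248,357),(67,345)],(250,150),5)))
print("pad",fit("top",[(41,56,6),(41,-56,6),(-41,-56,6),(-41,56,6)],f([(425,53),(633,80),(618,235),(405,204)],(250,150),5)))
print("pivot",atz("top",*f([(173,218)],(250,150),5)[0],65))
print("post",atz("top",*f([(254,515)],(250,150),5)[0],88))
# scene
print("scene pivot",atz("scene",*f([(418,198)],(210,180),6)[0],65),"post",atz("scene",*f([(71,337)],(210,180),6)[0],88))
# depth-based cloud on plate plane & tab
for n,D in(("top",T),("scene",S)):
    W=dep(n,D['d']); 
    m=(abs(W[...,2]-100)<6)&(abs(W[...,0]-650)<60)&(abs(W[...,1]+80)<60); print(n,"tab",m.sum(),W[m].mean(0).round(1),W[m].min(0).round(1),W[m].max(0).round(1))
crop("scene",S['p'],280,240,110,90,7,"pics/padc.png")
E
```

```text
(array([599.35335003, -67.63793185]), np.float64(-12.687041840754418), array([[-0.1, -0.9],
       [ 1.9, -0.7],
       [ 0.3,  1. ],
       [-2.1,  0.6]]))
pad (array([ 629.48133646, -264.05022654]), np.float64(-15.880875262426292), array([[ 1.3, -0.1],
       [ 2.2, -1.6],
       [-2.2, -0.2],
       [-1.3,  2. ]]))
pivot [600.64699794 -67.95283298  65.        ]
post [445.79208581 -84.03777239  88.        ]
scene pivot [599.92041153 -69.18367338  65.        ] post [445.81738793 -83.25469484  88.        ]
top tab 80 [660.  -81.6 100.5] [645.9 -91.2  95.5] [674.5 -72.6 105.8]
scene tab 79 [658.9 -85.   99.4] [644.4 -94.2  94. ] [675.3 -73.5 102.4]
```

View pics/padc.png

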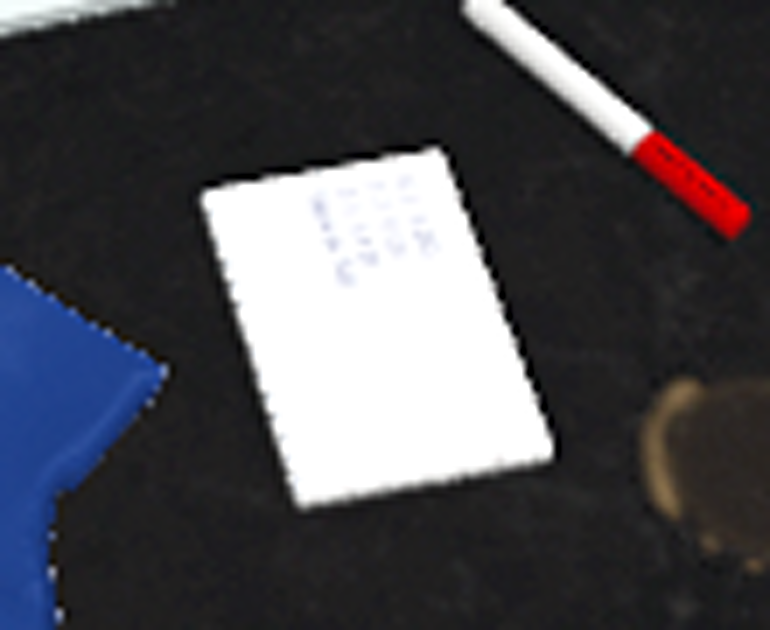

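Pad corners in the scene crop: (442,148),(203,192),(298,508),(553,460). The plate's front corners are also visible in the earlier crop.

Run:
```python
from fit import *
f=lambda L,o,k:[(o[0]+(a+.5)/k-.5,o[1]+(b+.5)/k-.5) for a,b in L]
for P in f([(442,148),(203,192),(298,508),(553,460)],(280,240),7): print(atz("scene",*P,6).round(1))
print("pad",fit("scene",[(41,56,6),(-41,56,6),(-41,-56,6),(41,-56,6)],f([(442,148),(203,192),(298,508),(553,460)],(280,240),7)))
print("plate",fit("scene",[(110,48,12),(110,-48,12),(-58,-48,12)],f([(629,148),(706,318),(310,410)],(210,180),6)))
P0=np.array([600,-68.2])
for y in(-12.5,-13,-13.5):
    R=Rn.from_euler('z',y,degrees=True).as_matrix()[:2,:2]
    print(y,"tab",P0+R@[62,0],"post",P0+R@[-146.8,-51.4],"squeeze",P0+R@[-70,0])
```

```text
[ 684.8 -221.8    6. ]
[ 606.  -199.6    6. ]
[ 573.1 -308.3    6. ]
[ 650.9 -331.     6. ]
pad (array([ 628.6899066 , -265.17893008]), np.float64(-16.669761002934283), array([[ 0.7,  1.5],
       [ 0.5,  0.1],
       [-0.2, -1.2],
       [-1. , -0.4]]))
plate (array([597.71914299, -71.78316682]), np.float64(-12.41674128951341), array([[-1. , -1.6],
       [-0.5,  1.5],
       [ 1.5,  0. ]]))
-12.5 tab [660.53035244 -81.61925606] post [445.55475    -86.60827944] squeeze [531.6592795  -53.04922702]
-13 tab [660.41094402 -82.14696537] post [445.3999903  -85.25980655] squeeze [531.79409547 -52.4534262 ]
-13.5 tab [660.28693506 -82.67361256] post [445.25700398 -83.91003449] squeeze [531.93410557 -51.85882453]
```

```bash
cat >> h.py <<'E'
P0=np.array([599.8,-68.5]); PY=-12.9; RP=Rn.from_euler('z',PY,degrees=True).as_matrix()[:2,:2]
def pl(x,y): return P0+RP@[x,y]
def go(x,y,z,yaw,cmd=None):
    o=ctrl.get_obs(); p=o["ee_pos"]; R=Rn.from_euler('xyz',o["ee_rot"],degrees=True)
    s=R.inv().apply(np.array([x,y,z])-p)/40; G=Rn.from_euler('xyz',[180,0,yaw],degrees=True)
    r=np.degrees((R.inv()*G).as_rotvec())/5
    print("t",round(o["time"],2),"pos",p.round(1),"rot",o["ee_rot"].round(1),"F",o["contact_force"].round(1),"w",round(o["grip_width"],1),"q",o["qpos"].round(0))
    print("shift",s.round(3),"turn",r.round(2))
E
python3 - <<'E'
from h import *
x,y=pl(-70,-4); print(x,y); go(x,y,200,PY)
E
```

```text
530.6737159425707 -56.77153665599829
t 0.1 pos [ 244.4 -601.7  230.5] rot [-179.9    0.    22.1] F [0.  0.2 0.1] w 85.4 q [64. 31. -0. 88.  0. 61. -4.]
shift [11.759 -9.928  0.777] turn [-0.02  0.01  7.  ]
```

Request:
send_rows(steps=[[85,0.5,-0.42,0,0.4,0,0.4],[85,1.3,-1.1,0,0,0,1.0],[85,2.2,-1.86,0,0,0,1.7],[85,3.1,-2.62,0,0,0,2.4],[85,4.0,-3.38,0,0,0,3.0]])

```text
time: 0.6
ee_pos: [342.4, -414.8, 231.0]
ee_rot: [-180.0, 0.0, 7.0]
contact_force: [0.7, -0.4, 0.4]
grip_width: 85.1
```

Run:
```python
from h import *
x,y=pl(-70,-4); go(x,y,200,PY)
```

```text
t 0.6 pos [ 342.4 -414.8  231. ] rot [-180.    0.    7.] F [ 0.7 -0.4  0.4] w 85.1 q [ 46.  20.  -1. 105.   0.  55. -38.]
shift [ 5.758 -8.315  0.777] turn [-0.    0.    3.97]
```

Request:
send_rows(steps=[[85,0.6,-0.87,0,0,0,0.5],[85,1.2,-1.74,0,0,0,1.0],[85,1.8,-2.6,0,0,0,1.5],[85,2.4,-3.47,0.1,0,0,2.0],[85,3.0,-4.33,0.2,0,0,2.5]])

```text
time: 1.1
ee_pos: [440.0, -228.4, 223.1]
ee_rot: [180.0, -0.0, -5.5]
contact_force: [1.0, -0.3, -0.0]
grip_width: 85.2
```

Run:
```python
from h import *
x,y=pl(-70,-4); go(x,y,150,PY)
```

```text
t 1.1 pos [ 440.  -228.4  223.1] rot [180.   -0.   -5.5] F [ 1.  -0.3 -0. ] w 85.2 q [ 26.  16.  -4. 111.   2.  52. -75.]
shift [ 1.845 -4.488  1.828] turn [ 0.   -0.    1.48]
```

Request:
send_rows(steps=[[85,0.4,-0.97,0.2,0,0,0.3],[85,0.8,-1.95,0.5,0,0,0.6],[85,1.2,-2.92,0.8,0,0,0.9],[85,1.6,-3.9,1.1,0,0,1.2],[85,1.84,-4.49,1.4,0,0,1.48]])

```text
time: 1.6
ee_pos: [530.8, -54.2, 166.7]
ee_rot: [-179.9, -0.0, -12.6]
contact_force: [0.2, -0.9, -0.2]
grip_width: 85.3
```

Run:
```python
from h import *
x,y=pl(-70,-4); go(x,y,80,PY)
p,d=vision.camera("top"); crop("top",p,250,150,140,110,5,"pics/t1.png")
p,d=vision.camera("scene"); crop("scene",p,190,130,160,130,5,"pics/s1.png")
```

```text
t 1.6 pos [530.8 -54.2 166.7] rot [-179.9   -0.   -12.6] F [ 0.2 -0.9 -0.2] w 85.3 q [   7.   24.   -7.  109.    4.   47. -105.]
shift [0.011 0.066 2.166] turn [-0.02 -0.    0.05]
```

View pics/s1.png

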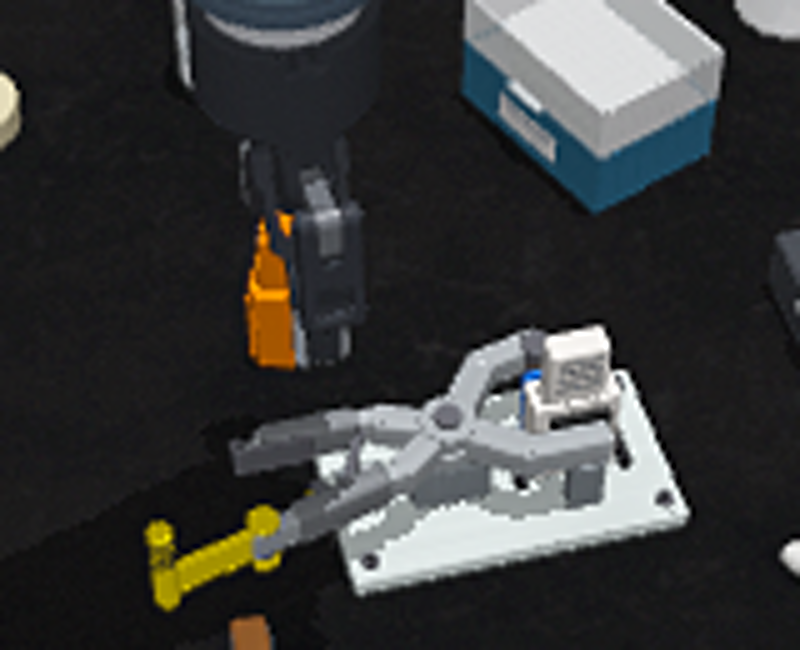

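View pics/t1.png

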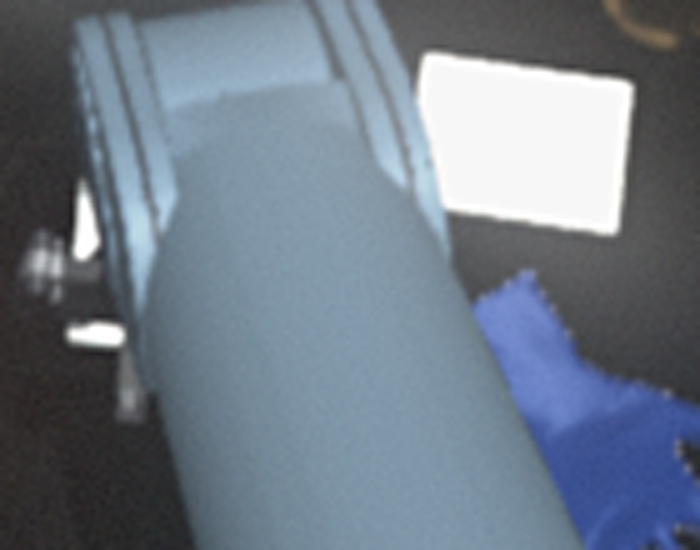

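Request:
send_rows(steps=[[85,0,0.04,0.7,0,0,0.05],[85,0,0.06,1.4,0,0,0.05],[85,0,0.06,2.0,0,0,0.05],[85,0,0.06,2.15,0,0,0.05],[85,0,0.06,2.15,0,0,0.05]])

```text
time: 2.2
ee_pos: [528.4, -61.1, 80.8]
ee_rot: [180.0, 0.1, -13.1]
contact_force: [0.0, 0.1, 0.0]
grip_width: 85.1
```

Run:
```python
from h import *
x,y=pl(-70,-4); go(x,y,27,PY)
p,d=vision.camera("scene"); crop("scene",p,190,150,160,130,5,"pics/s2.png")
```

```text
t 2.2 pos [528.4 -61.1  80.8] rot [ 1.80e+02  1.00e-01 -1.31e+01] F [0.  0.1 0. ] w 85.1 q [   6.   32.   -6.  112.    5.   37. -106.]
shift [ 0.034 -0.12   1.345] turn [ 0.01  0.02 -0.04]
```

View pics/s2.png

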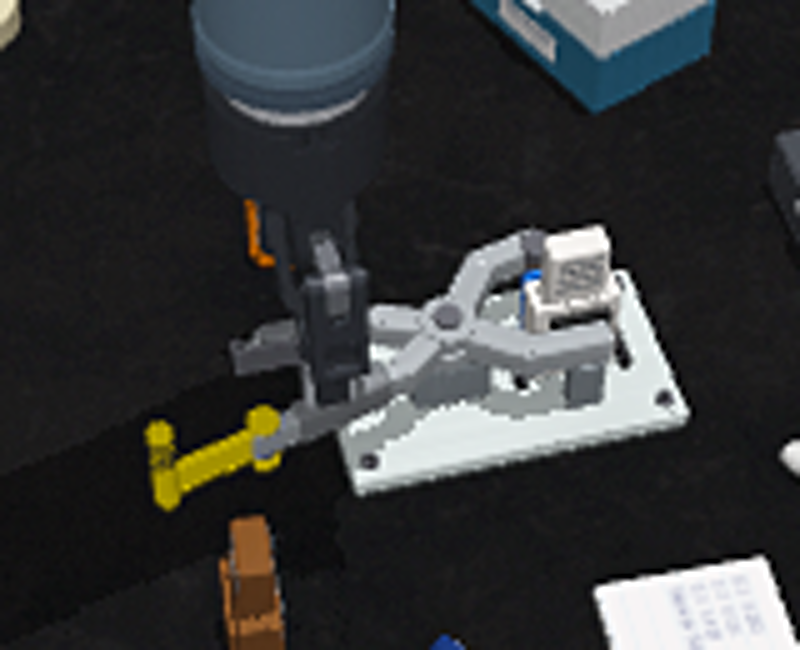

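Request:
send_rows(steps=[[85,0,0,0.4,0,0,0],[85,0,0,0.9,0,0,0],[85,0,0,1.34,0,0,0],[85,0,0,1.34,0,0,0],[85,0,-0.1,1.34,0,0,0]])

```text
time: 2.75
ee_pos: [530.9, -57.3, 28.9]
ee_rot: [180.0, -0.1, -13.1]
contact_force: [0.1, 0.7, -0.6]
grip_width: 85.2
```

Run:
```python
from h import *
x,y=pl(-70,0); go(x,y,27,PY)
p,d=vision.camera("scene"); crop("scene",p,190,150,160,130,5,"pics/s3.png")
```

```text
t 2.75 pos [530.9 -57.3  28.9] rot [ 1.80e+02 -1.00e-01 -1.31e+01] F [ 0.1  0.7 -0.6] w 85.2 q [   5.   37.   -5.  112.    6.   31. -107.]
shift [-0.008 -0.112  0.047] turn [ 0.   -0.02 -0.04]
```

View pics/s3.png

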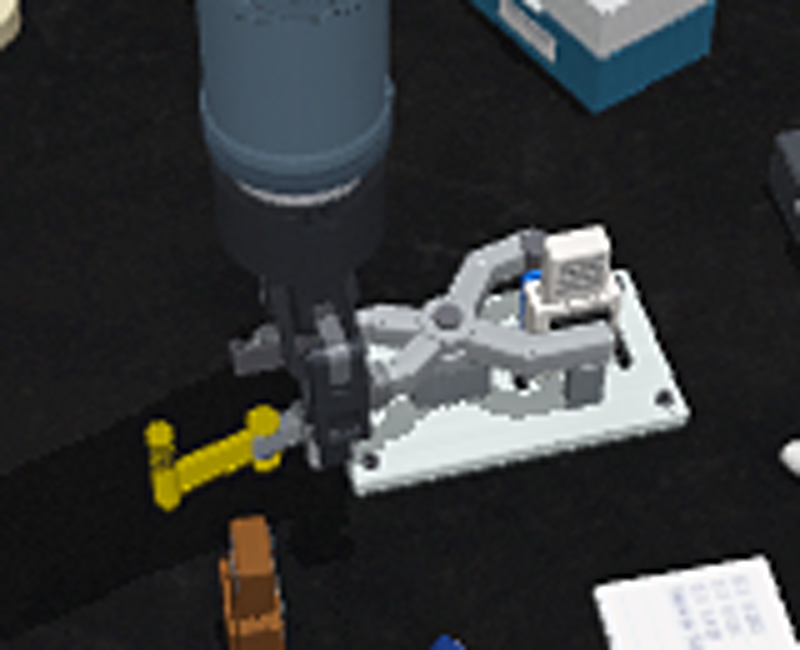

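The fingers now straddle both handles, with the near finger outside the moving handle at about (340,430). I'll centre on the squeeze point and close gradually.

Request:
send_rows(steps=[[85,0,-0.08,0.04,0,0,0],[80,0,-0.08,0.04,0,0,0],[74,0,-0.08,0.04,0,0,0],[68,0,-0.08,0.04,0,0,0],[62,0,-0.08,0.04,0,0,0]])

```text
time: 3.3
ee_pos: [530.9, -57.9, 27.0]
ee_rot: [179.7, -0.1, -13.2]
contact_force: [-1.6, -8.1, 5.2]
grip_width: 62.2
```

Run:
```python
from h import *
x,y=pl(-70,0); go(x,y,27,PY)
```

```text
t 3.3 pos [530.9 -57.9  27. ] rot [ 1.797e+02 -1.000e-01 -1.320e+01] F [-1.6 -8.1  5.2] w 62.2 q [   5.   38.   -5.  112.    6.   31. -108.]
shift [-0.012 -0.127 -0.002] turn [ 0.05 -0.01 -0.06]
```

Request:
send_rows(steps=[[58,0,-0.06,0,0,0,0],[54,0,-0.1,0,0,0,0],[50,0,-0.13,0,0,0,0],[46,0,-0.13,0,0,0,0],[42,0,-0.13,0,0,0,0]])

```text
time: 3.8
ee_pos: [531.9, -50.0, 26.3]
ee_rot: [179.9, -0.0, -13.1]
contact_force: [-1.0, -6.5, 3.5]
grip_width: 41.9
```

Run:
```python
from h import *
x,y=pl(-70,0); go(x,y,27,PY)
```

```text
t 3.8 pos [531.9 -50.   26.3] rot [179.9  -0.  -13.1] F [-1.  -6.5  3.5] w 41.9 q [   4.   38.   -5.  112.    6.   31. -108.]
shift [ 0.009  0.072 -0.017] turn [ 0.02 -0.   -0.04]
```

Request:
send_rows(steps=[[40,0,0,0,0,0,0],[37,0,0.03,0,0,0,0],[35,0,0.05,0,0,0,0],[35,0,0.05,0,0,0,0],[35,0,0.05,0,0,0,0]])

```text
time: 4.3
ee_pos: [531.7, -50.9, 26.6]
ee_rot: [180.0, -0.0, -13.1]
contact_force: [-1.7, -1.1, 6.1]
grip_width: 39.0
```

Run:
```python
from h import *
x,y=pl(-70,0); go(x,y,27,PY)
p,d=vision.camera("scene"); crop("scene",p,190,150,160,130,5,"pics/s4.png")
```

```text
t 4.3 pos [531.7 -50.9  26.6] rot [180.   -0.  -13.1] F [-1.7 -1.1  6.1] w 39.0 q [   5.   38.   -5.  112.    6.   31. -108.]
shift [ 0.009  0.048 -0.01 ] turn [ 0.01 -0.   -0.04]
```

View pics/s4.png

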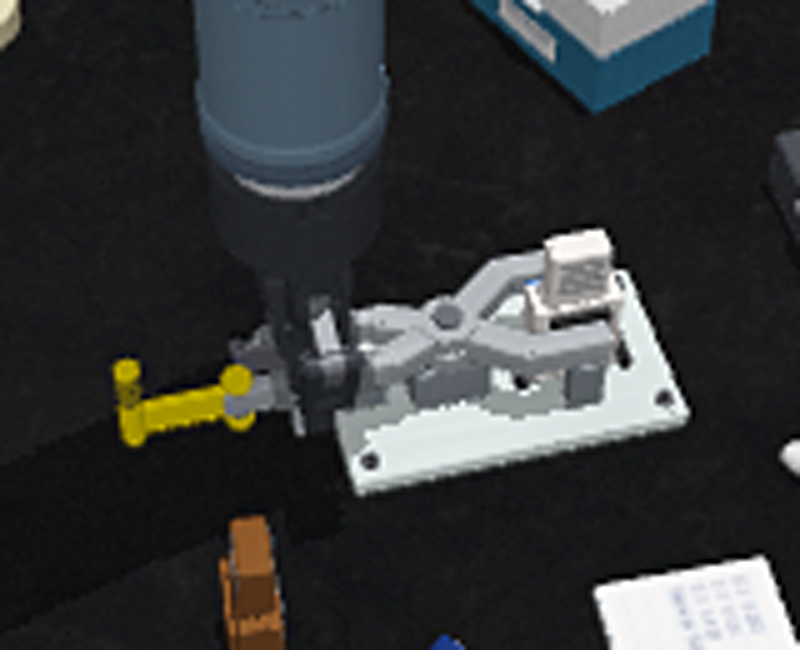

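Width 39 mm means the handles are at their stop. The moving jaw now sits against the lid, at crop (515,275), and the post has moved to (127,370). I'll open and lift to check the lock.

Request:
send_rows(steps=[[50,0,0,0,0,0,0],[70,0,0,0,0,0,0],[85,0,0,0,0,0,0],[85,0,0.02,-0.3,0,0,0],[85,0,0.02,-1.0,0,0,0]])

```text
time: 4.85
ee_pos: [529.6, -51.0, 65.3]
ee_rot: [180.0, 0.2, -13.0]
contact_force: [-0.2, -0.2, 0.9]
grip_width: 84.9
```

Request:
send_rows(steps=[[85,0,0,-0.8,0,0,0],[85,0,0,-1.6,0,0,0],[85,0,0,-2.4,0,0,0],[85,-0.5,0,-2.8,0,0,0],[80,-1,0,-3.0,0,0,0]])

```text
time: 5.35
ee_pos: [493.3, -42.0, 188.7]
ee_rot: [-180.0, -0.2, -13.1]
contact_force: [0.1, -0.9, 0.5]
grip_width: 80.2
```

Run:
```python
from h import *
x,y=pl(-157,-25); go(x,y,115,PY)
p,d=vision.camera("scene"); crop("scene",p,190,150,160,130,5,"pics/s5.png"); np.savez("s5.npz",p=p,d=d)
```

```text
t 5.35 pos [493.3 -42.  188.7] rot [-180.    -0.2  -13.1] F [ 0.1 -0.9  0.5] w 80.2 q [   6.   19.   -7.  113.    3.   48. -106.]
shift [-1.186  0.681  1.838] turn [-0.01 -0.04 -0.03]
```

View pics/s5.png

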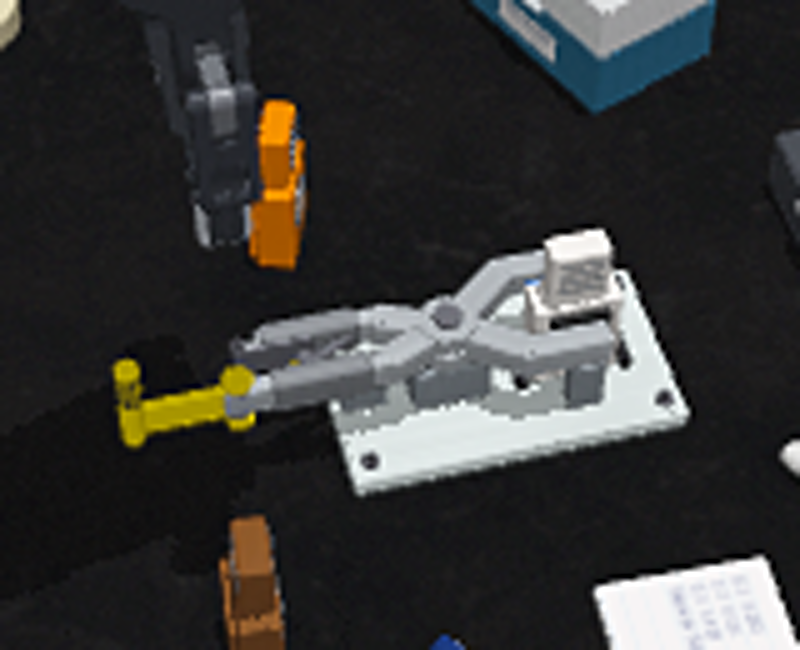

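It holds locked with parallel handles; the post top is at crop (127,367). I'll measure the post and the brown neighbour (near 251,525).

Run:
```python
from fit import *
f=lambda a,b:(190+(a+.5)/5-.5,150+(b+.5)/5-.5)
p=atz("scene",*f(127,366),89)[:2]; q=atz("scene",*f(250,523),88)[:2]
print("post",p,RP.T@(p-P0)," expected",pl(-155,-13.5)); print("brown",q,RP.T@(q-P0))
T=np.load("top0.npz"); W=dep("top",T['d']); m=(W[...,2]>25)&(abs(W[...,0]-453)<40)&(abs(W[...,1]+148)<40)&(W[...,2]<95)
A=(W[m][:,:2]-P0)@RP; print("brown extents pliers frame",A.min(0).round(),A.max(0).round(),m.sum())
```

```text
post [447.38228993 -44.26610099] [-153.98108985  -10.40500712]  expected [445.69813833 -47.05550814]
brown [ 460.4988704  -145.62227702] [-118.56777815 -106.27479619]
brown extents pliers frame [-136. -138.] [-108.  -93.] 206
```

Run:
```python
from h import *
x,y=pl(-156.5,-22.5); print(x,y); go(x,y,115,PY)
```

```text
442.22674549882737 -55.4934837135886
t 5.4 pos [489.8 -41.3 188.7] rot [-180.   -0.  -13.] F [-3.5  0.6 -0.5] w 80.2 q [   6.   19.   -8.  114.    3.   48. -107.]
shift [-1.079  0.614  1.841] turn [-0.   -0.01 -0.02]
```

Request:
send_rows(steps=[[70,-0.5,0.2,0.3,0,0,0],[60,-1.0,0.5,0.8,0,0,0],[50,-1.17,0.61,1.3,0,0,0],[44,-1.17,0.61,1.7,0,0,0],[44,-1.17,0.61,1.7,0,0,0]])

```text
time: 5.9
ee_pos: [439.8, -55.3, 117.2]
ee_rot: [180.0, 0.2, -13.0]
contact_force: [-0.3, 1.0, -0.4]
grip_width: 43.9
```

Run:
```python
from h import *
x,y=pl(-156.5,-22.5); print(x,y); go(x,y,59,PY)
p,d=vision.camera("scene"); crop("scene",p,190,150,120,100,6,"pics/s6.png")
p,d=vision.camera("top"); crop("top",p,250,200,120,80,6,"pics/t6.png")
```

```text
442.22674549882737 -55.4934837135886
t 5.9 pos [439.8 -55.3 117.2] rot [180.    0.2 -13. ] F [-0.3  1.  -0.4] w 43.9 q [   7.   22.   -7.  123.    4.   36. -106.]
shift [ 0.064 -0.009  1.454] turn [ 0.01  0.03 -0.03]
```

View pics/s6.png

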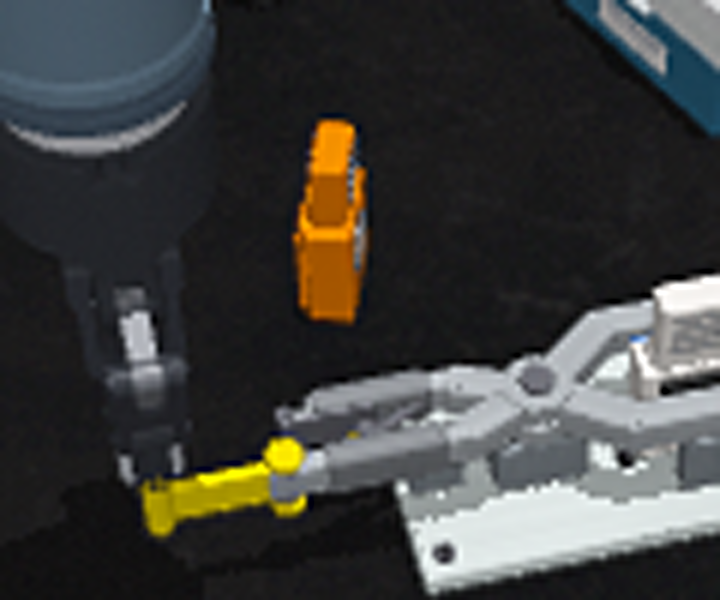

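Request:
send_rows(steps=[[44,0.03,0,0.4,0,0,0],[44,0.03,0,0.8,0,0,0],[44,0.03,0,1.2,0,0,0],[44,0.03,0,1.45,0,0,0],[44,0.03,0,1.45,0,0,0]])

```text
time: 6.5
ee_pos: [442.4, -55.4, 59.8]
ee_rot: [180.0, 0.0, -13.0]
contact_force: [-0.0, 0.4, -0.6]
grip_width: 43.8
```

Run:
```python
from h import *
x,y=pl(-156.5,-22.5); print(x,y); go(x,y,59,PY)
p,d=vision.camera("scene"); crop("scene",p,190,150,120,100,6,"pics/s7.png")
```

```text
442.22674549882737 -55.4934837135886
t 6.5 pos [442.4 -55.4  59.8] rot [180.   0. -13.] F [-0.   0.4 -0.6] w 43.8 q [   6.   29.   -6.  124.    6.   28. -107.]
shift [-0.005  0.003  0.021] turn [ 0.    0.01 -0.03]
```

View pics/s7.png

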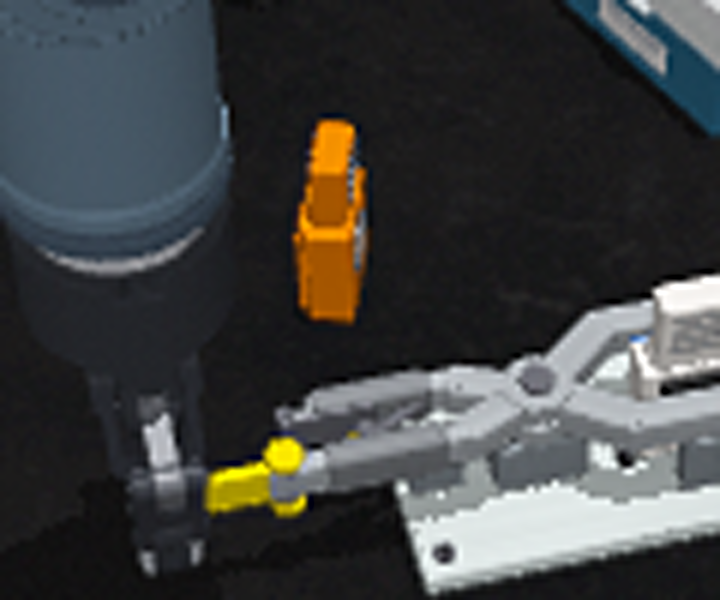

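Request:
send_rows(steps=[[44,0,0.1,0.02,0,0,0],[44,0,0.22,0.02,0,0,0],[44,0,0.34,0.02,0,0,0],[44,0,0.46,0.02,0,0,0],[44,0.02,0.58,0.02,0,0,0]])

```text
time: 7.05
ee_pos: [439.1, -77.7, 59.9]
ee_rot: [-179.9, -0.1, -13.0]
contact_force: [1.9, 5.4, 1.3]
grip_width: 44.1
```

Run:
```python
from h import *
x,y=pl(-156.5,-52.5); print(x,y); go(x,y,59,PY)
p,d=vision.camera("scene"); crop("scene",p,190,150,160,130,5,"pics/s8.png")
```

```text
435.52924201849885 -84.73631953932525
t 7.05 pos [439.1 -77.7  59.9] rot [-1.799e+02 -1.000e-01 -1.300e+01] F [1.9 5.4 1.3] w 44.1 q [   9.   28.   -6.  124.    6.   27. -104.]
shift [-0.048  0.192  0.021] turn [-0.02 -0.02 -0.02]
```

View pics/s8.png

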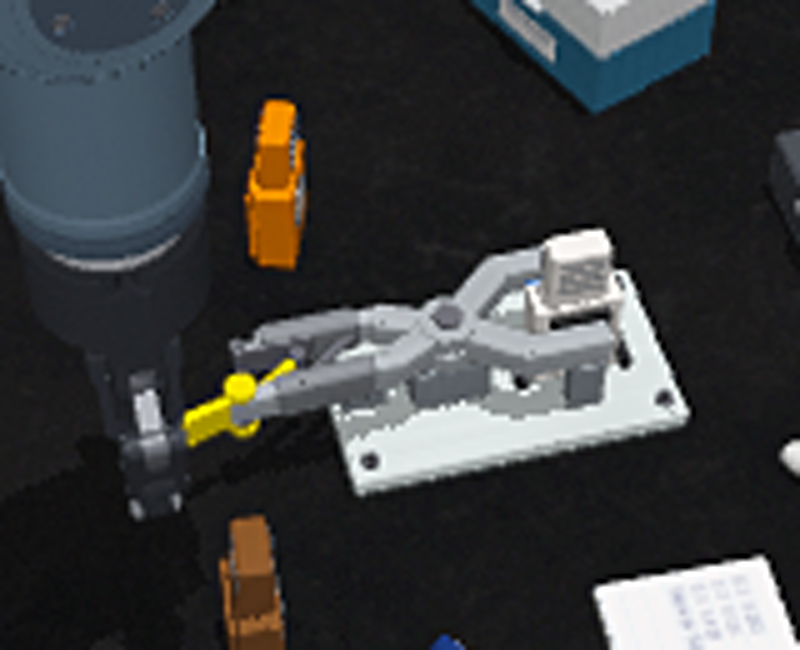

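Request:
send_rows(steps=[[44,0,0.08,0.02,0,0,0],[44,0,0.14,0.02,0,0,0],[44,0,0.2,0.02,0,0,0],[44,0,0.26,0.02,0,0,0],[44,0,0.3,0.02,0,0,0]])

```text
time: 7.6
ee_pos: [436.4, -90.3, 58.7]
ee_rot: [-180.0, -0.1, -13.0]
contact_force: [3.4, 2.8, -0.7]
grip_width: 44.4
```

Run:
```python
from h import *
x,y=pl(-156.5,-52.5); print(x,y); go(x,y,59,PY)
p,d=vision.camera("scene"); crop("scene",p,190,150,160,130,5,"pics/s9.png")
```

```text
435.52924201849885 -84.73631953932525
t 7.6 pos [436.4 -90.3  58.7] rot [-1.8e+02 -1.0e-01 -1.3e+01] F [ 3.4  2.8 -0.7] w 44.4 q [  11.   29.   -6.  124.    6.   27. -103.]
shift [-0.052 -0.13  -0.006] turn [-0.   -0.02 -0.03]
```

View pics/s9.png

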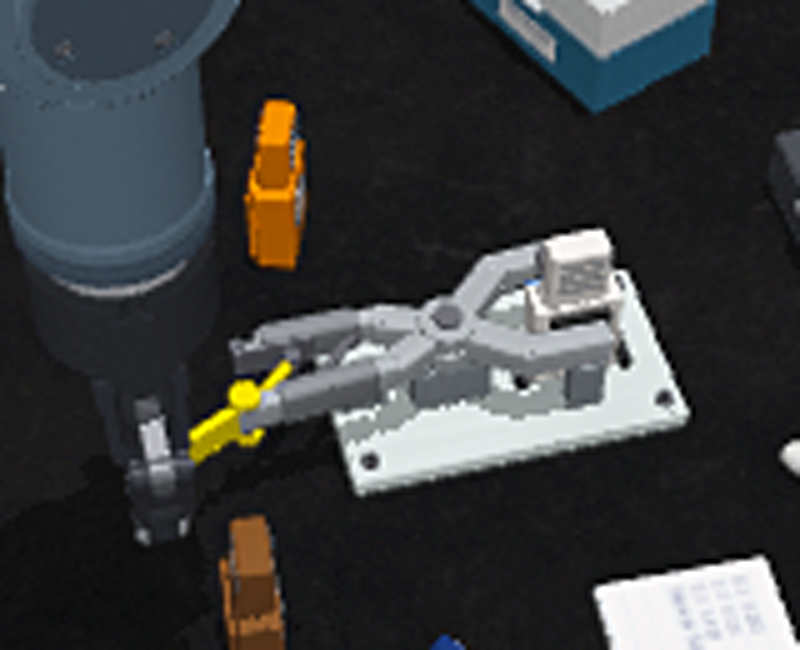

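Request:
send_rows(steps=[[40,0.05,0,0,0,0,0],[35,0.1,0,0,0,0,0],[30,0.15,0,0,0,0,0],[25,0.17,0,0,0,0,0],[22,0.17,0,0,0,0,0]])

```text
time: 8.15
ee_pos: [441.5, -91.8, 58.3]
ee_rot: [180.0, 0.0, -13.1]
contact_force: [-1.8, 0.5, 1.7]
grip_width: 22.1
```

Run:
```python
from h import *
x,y=pl(-150,-62); print(x,y); go(x,y,59,PY)
p,d=vision.camera("scene"); crop("scene",p,190,150,160,130,5,"pics/s10.png")
```

```text
439.7443136786377 -95.44767663821304
t 8.15 pos [441.5 -91.8  58.3] rot [180.    0.  -13.1] F [-1.8  0.5  1.7] w 22.1 q [  11.   29.   -6.  123.    6.   28. -103.]
shift [-0.023  0.099 -0.016] turn [ 0.    0.01 -0.03]
```

View pics/s10.png

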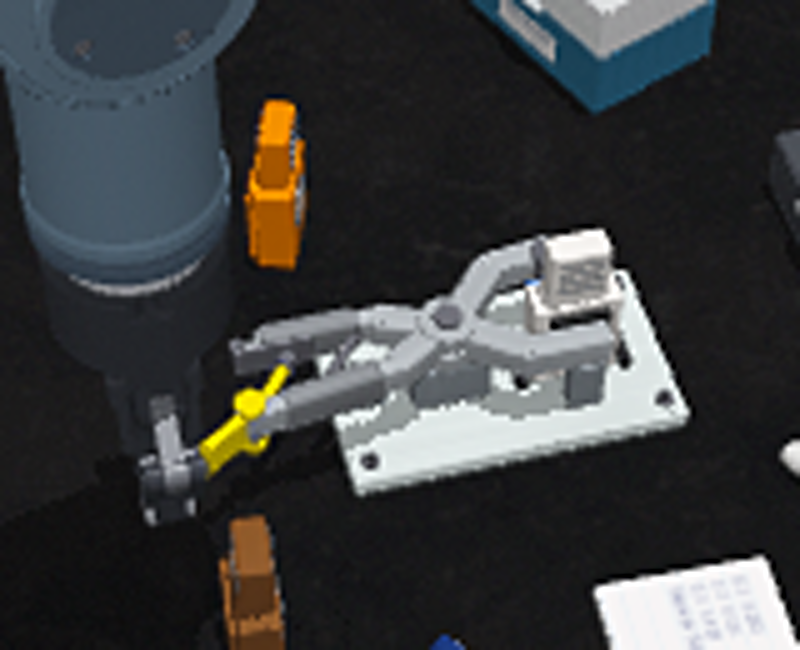

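Request:
send_rows(steps=[[22,0.02,0.06,0,0,0,0],[22,0.04,0.12,0,0,0,0],[22,0.06,0.18,0,0,0,0],[22,0.06,0.24,0,0,0,0],[22,0.06,0.3,0,0,0,0]])

```text
time: 8.7
ee_pos: [442.1, -104.0, 58.6]
ee_rot: [-180.0, -0.1, -13.0]
contact_force: [2.4, 1.9, 0.4]
grip_width: 21.7
```

Run:
```python
from h import *
x,y=pl(-150,-72); print(x,y); go(x,y,59,PY)
p,d=vision.camera("scene"); crop("scene",p,190,150,160,130,5,"pics/s11.png")
```

```text
437.51181251852825 -105.19528858012525
t 8.7 pos [ 442.1 -104.    58.6] rot [-1.8e+02 -1.0e-01 -1.3e+01] F [2.4 1.9 0.4] w 21.7 q [  13.   29.   -6.  123.    6.   28. -101.]
shift [-0.104  0.055 -0.01 ] turn [-0.   -0.01 -0.03]
```

View pics/s11.png

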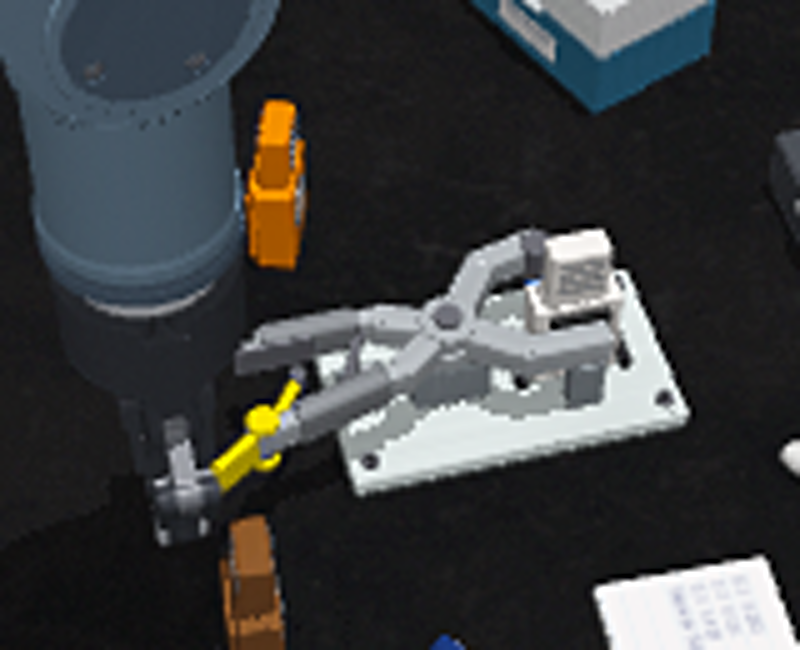

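Request:
send_rows(steps=[[22,0,0,-0.3,0,0,0],[22,0,0,-0.8,0,0,0],[22,0,0,-1.5,0,0,0],[22,0,0,-2.2,0,0,0],[22,0,0,-2.8,0,0,0]])

```text
time: 9.25
ee_pos: [441.5, -104.1, 172.6]
ee_rot: [180.0, -0.1, -13.1]
contact_force: [0.2, 0.0, 0.1]
grip_width: 21.7
```

Run:
```python
from h import *
x,y=pl(62,0); print(x,y); go(x,y,170,PY)
p,d=vision.camera("scene"); crop("scene",p,190,150,160,130,5,"pics/s12.png");np.savez("s12.npz",p=p,d=d)
p,d=vision.camera("top"); crop("top",p,250,150,140,110,5,"pics/t12.png");np.savez("t12.npz",p=p,d=d)
```

```text
660.2351940398557 -82.34150719267899
t 9.25 pos [ 441.5 -104.1  172.6] rot [ 1.80e+02 -1.00e-01 -1.31e+01] F [0.2 0.  0.1] w 21.7 q [ 14.  17.  -8. 120.   3.  44. -99.]
shift [ 5.204 -1.765  0.07 ] turn [ 0.   -0.01 -0.03]
```

View pics/s12.png

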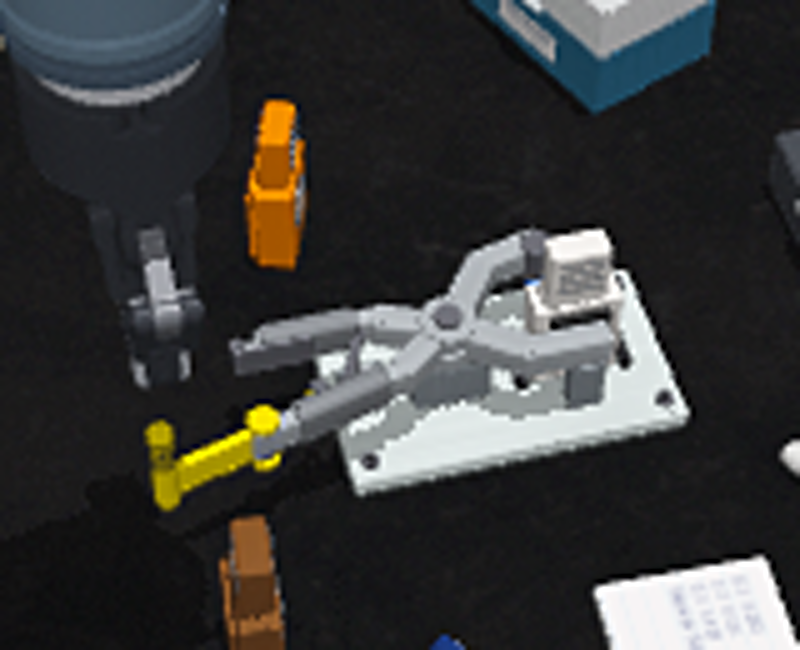

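View pics/t12.png

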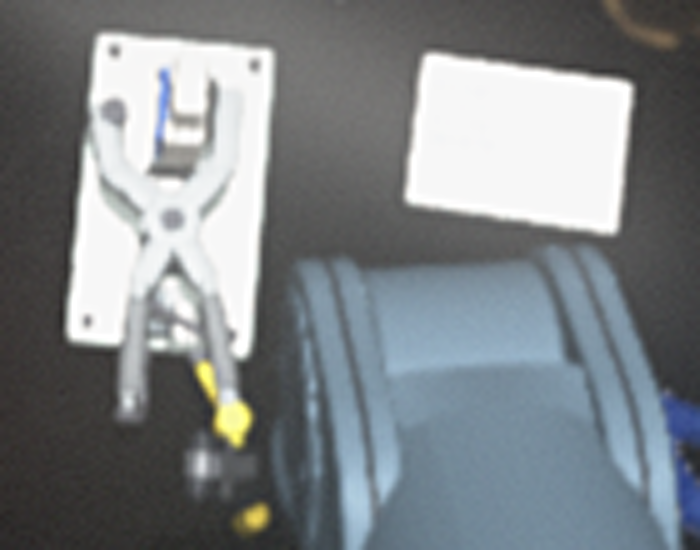

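Both views match the initial open state: post back at (158,430) in the scene crop, and a much thinner blue strip at (163,100) in the top crop. I'll check the tab position and the lid closely.

Run:
```python
from h import *
a=[]
for n,f0,f in(("top","top0","t12"),("scene","scene0","s12")):
    for g in(f0,f):
        Z=np.load(g+".npz"); W=dep(n,Z['d']); m=(abs(W[...,2]-100)<6)&(abs(W[...,0]-660)<30)&(abs(W[...,1]+82)<25)
        A=(W[m][:,:2]-P0)@RP; print(n,g,m.sum(),W[m].mean(0).round(1),"pl mean",A.mean(0).round(1),np.percentile(A,[3,97],axis=0).round(1).tolist())
        u0,v0=(265,155) if n=="top" else (285,185); c=cv2.resize(np.ascontiguousarray(Z['p'][v0:v0+40,u0:u0+45,::-1]),None,fx=8,fy=8,interpolation=cv2.INTER_CUBIC); a.append(c)
cv2.imwrite("pics/cmp.png",np.vstack([np.hstack(a[:2]),np.hstack(a[2:])])[:600])
```

```text
top top0 80 [660.  -81.6 100.5] pl mean [61.6  0.7] [[48.3, -7.1], [75.7, 8.4]]
top t12 79 [660.1 -83.6 100.2] pl mean [62.2 -1.3] [[48.3, -9.0], [75.7, 6.5]]
scene scene0 79 [658.9 -85.   99.4] pl mean [61.2 -2.9] [[47.5, -9.5], [74.6, 6.4]]
scene s12 83 [658.6 -86.5  99.3] pl mean [61.4 -4.4] [[47.6, -11.3], [75.9, 4.7]]
```

View pics/cmp.png

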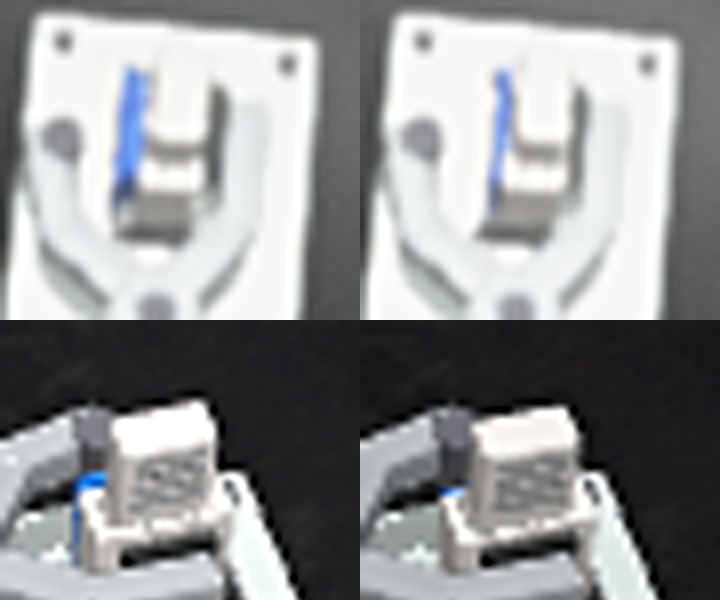

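Request:
send_rows(steps=[[25,0.7,-0.24,0,0,0,0],[30,1.8,-0.6,0,0,0,0],[40,2.9,-0.98,0,0,0,0],[45,4.0,-1.35,0,0,0,0],[45,5.0,-1.69,0,0,0,0]])

```text
time: 9.85
ee_pos: [653.1, -82.9, 170.2]
ee_rot: [180.0, 0.0, -13.0]
contact_force: [0.1, -0.4, 1.0]
grip_width: 45.1
```

Run:
```python
from h import *
x,y=pl(62,-1); print(x,y); go(x,y,120,PY)
```

```text
660.0119439238448 -83.3162683868702
t 9.85 pos [653.1 -82.9 170.2] rot [180.   0. -13.] F [ 0.1 -0.4  1. ] w 45.1 q [   8.   35.   -7.   89.    5.   56. -103.]
shift [ 0.172 -0.03   1.254] turn [ 0.    0.01 -0.03]
```

Request:
send_rows(steps=[[45,0.15,-0.03,0.3,0,0,0],[45,0.18,-0.03,0.8,0,0,0],[45,0.18,-0.03,1.25,0,0,0],[45,0.18,-0.03,1.25,0,0,0],[45,0.18,-0.03,1.25,0,0,0]])

```text
time: 10.35
ee_pos: [658.1, -83.8, 120.3]
ee_rot: [180.0, 0.1, -13.1]
contact_force: [0.7, -0.0, -0.2]
grip_width: 44.9
```

Run:
```python
from h import *
x,y=pl(62,-1); print(x,y); go(x,y,72,PY)
p,d=vision.camera("scene"); crop("scene",p,230,110,130,110,6,"pics/s13.png")
```

```text
660.0119439238448 -83.3162683868702
t 10.35 pos [658.1 -83.8 120.3] rot [ 1.80e+02  1.00e-01 -1.31e+01] F [ 0.7 -0.  -0.2] w 44.9 q [   8.   39.   -6.   90.    5.   51. -104.]
shift [ 0.046 -0.023  1.208] turn [ 0.01  0.02 -0.03]
```

View pics/s13.png

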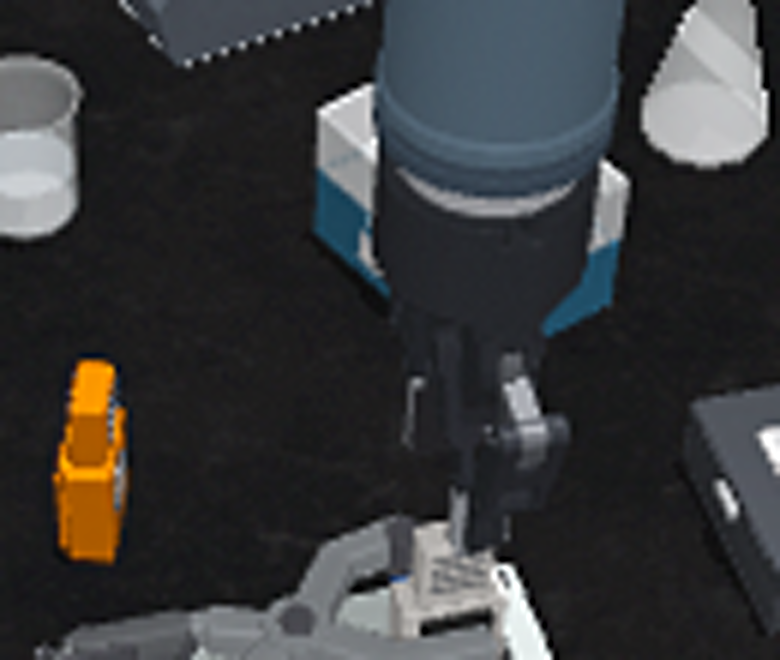

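Fingers are above and either side of the tab at (455,545). Descending to grasp height.

Request:
send_rows(steps=[[45,0.03,-0.02,0.4,0,0,0],[45,0.03,-0.02,0.8,0,0,0],[45,0.03,-0.02,1.1,0,0,0],[45,0.03,-0.02,1.2,0,0,0],[45,0.03,-0.02,1.2,0,0,0]])

```text
time: 10.9
ee_pos: [659.5, -83.0, 71.2]
ee_rot: [180.0, 0.1, -13.0]
contact_force: [-0.4, -0.2, 0.3]
grip_width: 45.1
```

Run:
```python
from h import *
x,y=pl(62,-1); print(x,y); go(x,y,72,PY)
p,d=vision.camera("scene"); crop("scene",p,230,130,130,110,6,"pics/s14.png")
```

```text
660.0119439238448 -83.3162683868702
t 10.9 pos [659.5 -83.   71.2] rot [ 1.8e+02  1.0e-01 -1.3e+01] F [-0.4 -0.2  0.3] w 45.1 q [   7.   43.   -6.   91.    6.   46. -104.]
shift [ 0.014  0.005 -0.02 ] turn [ 0.    0.02 -0.03]
```

View pics/s14.png

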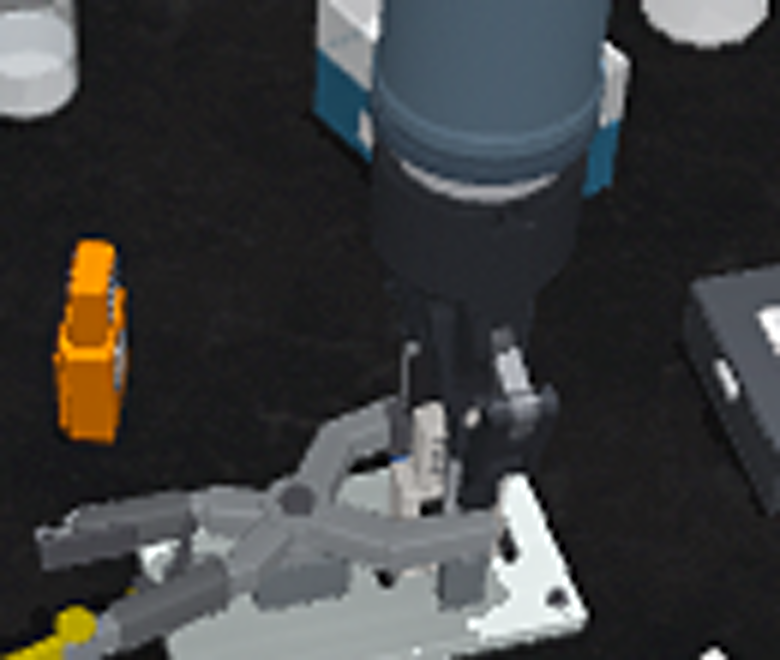

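Request:
send_rows(steps=[[36,0,0,0,0,0,0],[28,0,0,0,0,0,0],[22,0,0,0,0,0,0],[17,0,0,0,0,0,0],[12,0,0,0,0,0,0]])

```text
time: 11.45
ee_pos: [660.7, -83.2, 72.9]
ee_rot: [-180.0, -0.1, -13.0]
contact_force: [-0.0, -0.2, 3.7]
grip_width: 15.1
```

Request:
send_rows(steps=[[12,0,0,0,0,0,0],[12,0,0,0,0,0,0],[12,0,0,-0.05,0,0,0],[12,0,0,-0.1,0,0,0],[12,0,0,-0.2,0,0,0]])

```text
time: 11.95
ee_pos: [659.7, -82.9, 80.1]
ee_rot: [180.0, 0.1, -13.0]
contact_force: [0.0, 0.5, -0.9]
grip_width: 15.0
```

Run:
```python
from h import *
go(629,-264.6,180,-16.2)
p,d=vision.camera("scene"); crop("scene",p,230,130,130,110,6,"pics/s15.png")
```

```text
t 11.95 pos [659.7 -82.9  80.1] rot [ 1.8e+02  1.0e-01 -1.3e+01] F [ 0.   0.5 -0.9] w 15.0 q [   7.   42.   -6.   91.    6.   47. -104.]
shift [ 0.273  4.599 -2.498] turn [0.   0.02 0.63]
```

View pics/s15.png

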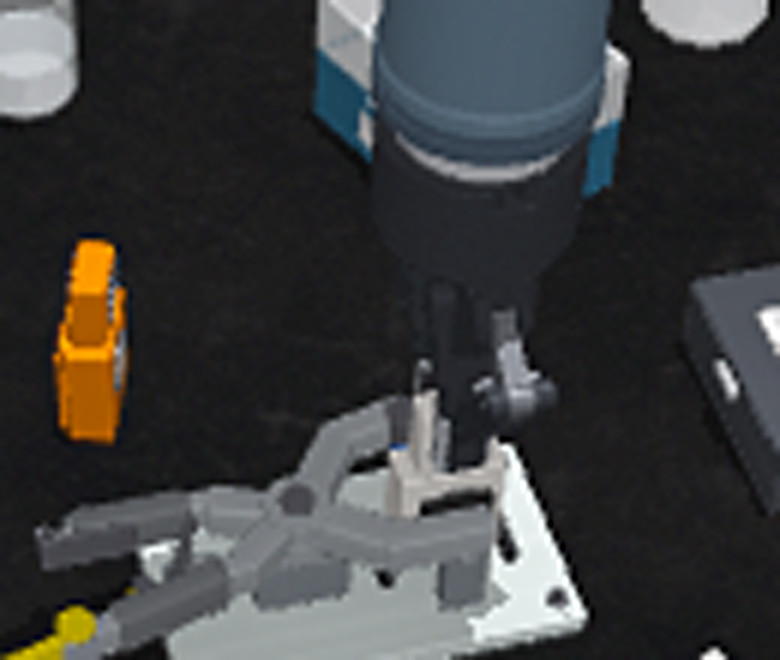

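Request:
send_rows(steps=[[12,0,0,-0.2,0,0,0],[12,0,0,-0.6,0,0,0],[12,0,0,-1.1,0,0,0],[12,0,0,-1.7,0,0,0],[12,0,0,-2.3,0,0,0]])

```text
time: 12.5
ee_pos: [660.5, -83.1, 174.8]
ee_rot: [-180.0, -0.1, -13.0]
contact_force: [-0.6, 0.7, -0.9]
grip_width: 14.9
```

Run:
```python
from h import *
go(629,-264.6,165,-16.2)
p,d=vision.camera("scene"); crop("scene",p,230,90,150,125,5,"pics/s16.png")
```

```text
t 12.5 pos [660.5 -83.1 174.8] rot [-1.8e+02 -1.0e-01 -1.3e+01] F [-0.6  0.7 -0.9] w 14.9 q [   8.   36.   -7.   88.    5.   56. -103.]
shift [0.257 4.599 0.244] turn [-0.   -0.01  0.63]
```

View pics/s16.png

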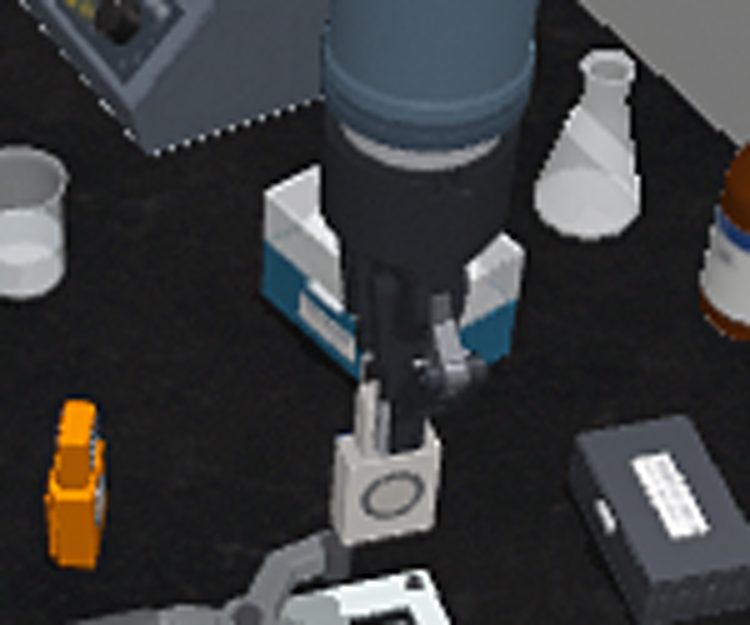

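Request:
send_rows(steps=[[12,0.04,0.6,0,0,0,0.1],[12,0.1,1.6,0,0,0,0.25],[12,0.17,2.7,0.05,0,0,0.4],[12,0.23,3.8,0.15,0,0,0.55],[12,0.26,4.6,0.25,0,0,0.63]])

```text
time: 13.05
ee_pos: [628.1, -268.8, 163.7]
ee_rot: [179.9, -0.1, -16.4]
contact_force: [0.7, -0.0, -0.6]
grip_width: 15.1
```

Request:
send_rows(steps=[[12,0,0,0.3,0,0,0],[12,0,0,0.9,0,0,0],[12,0,0,1.4,0,0,0],[12,0,0,1.6,0,0,0],[12,0,0,1.6,0,0,0]])

```text
time: 13.55
ee_pos: [628.5, -263.8, 97.8]
ee_rot: [-180.0, 0.1, -16.2]
contact_force: [0.6, -0.8, -0.6]
grip_width: 15.2
```

Run:
```python
from h import *
go(629,-264.6,70,-16.2)
p,d=vision.camera("scene"); crop("scene",p,270,170,130,110,6,"pics/s17.png"); np.savez("s17.npz",p=p,d=d)
p,d=vision.camera("top"); crop("top",p,300,120,130,100,6,"pics/t17.png")
```

```text
t 13.55 pos [ 628.5 -263.8   97.8] rot [-1.80e+02  1.00e-01 -1.62e+01] F [ 0.6 -0.8 -0.6] w 15.2 q [ 22.  42.  -5.  88.   4.  50. -90.]
shift [0.02  0.016 0.694] turn [-0.01  0.02  0.01]
```

View pics/s17.png

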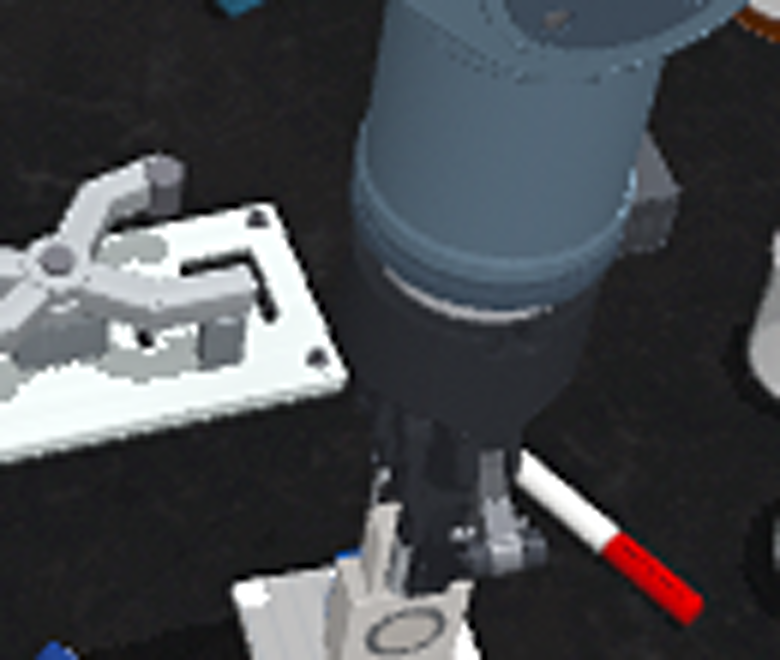

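View pics/t17.png

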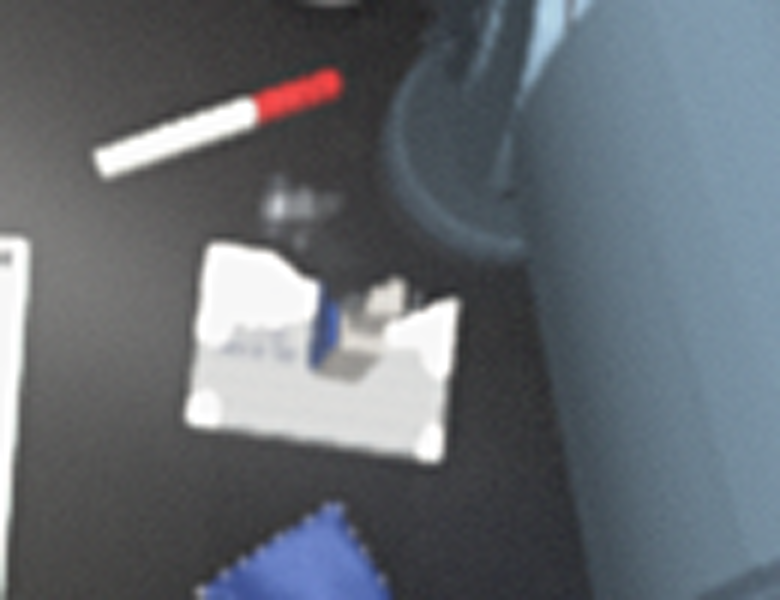

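Request:
send_rows(steps=[[12,0.01,0.01,0.2,0,0,0],[12,0.01,0.01,0.4,0,0,0],[12,0.01,0.01,0.55,0,0,0],[12,0.01,0.01,0.63,0,0,0],[12,0.01,0.01,0.67,0,0,0]])

```text
time: 14.15
ee_pos: [628.9, -265.1, 71.0]
ee_rot: [-180.0, 0.1, -16.2]
contact_force: [0.9, 0.1, 0.3]
grip_width: 15.0
```

Run:
```python
from h import *
go(629,-264.6,66,-16.2)
p,d=vision.camera("scene"); crop("scene",p,270,200,130,110,6,"pics/s18.png"); np.savez("s18.npz",p=p,d=d)
go(629,-264.6,66,-16.2)
```

```text
t 14.15 pos [ 628.9 -265.1   71. ] rot [-1.80e+02  1.00e-01 -1.62e+01] F [0.9 0.1 0.3] w 15.0 q [ 22.  45.  -5.  88.   4.  48. -90.]
shift [-0.    -0.012  0.126] turn [-0.    0.01  0.  ]
t 14.2 pos [ 628.9 -265.    71.1] rot [-180.     0.   -16.2] F [-0.3  0.  -0.4] w 15.3 q [ 22.  45.  -5.  88.   4.  48. -90.]
shift [-0.001 -0.01   0.127] turn [-0.    0.01  0.  ]
```

View pics/s18.png

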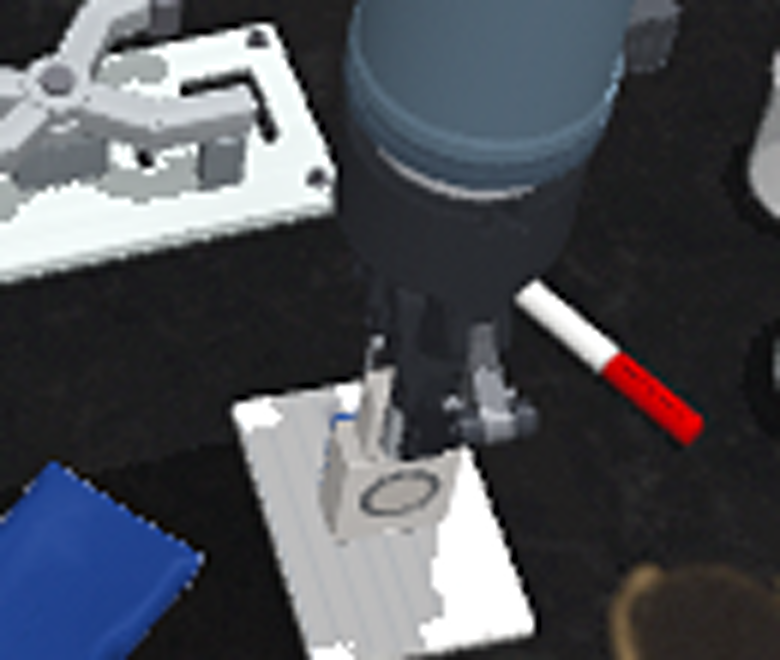

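Front foot edge runs from about (338,542) to (444,522) in the crop; I'll compute the cassette centre from it.

Run:
```python
from h import *
f=lambda a,b:(270+(a+.5)/6-.5,200+(b+.5)/6-.5)
A=atz("scene",*f(338,542),11)[:2];B=atz("scene",*f(444,522),11)[:2]; d=B-A; L=np.linalg.norm(d); n=np.array([-d[1],d[0]])/L
print(A,B,"len",L,"yaw",np.degrees(np.arctan2(d[1],d[0])),"centre",(A+B)/2+10*n)
```

```text
[ 607.0893883  -269.65104787] [ 645.98442517 -280.72387423] len 40.440467066398284 yaw -15.890848388231337 centre [ 629.27496274 -265.5696105 ]
```

Request:
send_rows(steps=[[12,0,-0.01,0.04,0,0,0],[12,0,-0.01,0.08,0,0,0],[12,0,-0.01,0.1,0,0,0],[12,0,-0.01,0.12,0,0,0],[12,0,-0.01,0.12,0,0,0]])

```text
time: 14.7
ee_pos: [629.3, -264.7, 66.8]
ee_rot: [180.0, 0.0, -16.2]
contact_force: [0.4, -0.1, -0.4]
grip_width: 14.9
```

Run:
```python
from h import *
go(629,-264.6,66,-16.2)
```

```text
t 14.7 pos [ 629.3 -264.7   66.8] rot [180.    0.  -16.2] F [ 0.4 -0.1 -0.4] w 14.9 q [ 22.  45.  -5.  88.   4.  47. -90.]
shift [-0.008 -0.002  0.021] turn [0. 0. 0.]
```

No contact yet; lowering in small steps until the pad is felt.

Request:
send_rows(steps=[[12,0,0,0.02,0,0,0],[12,0,0,0.03,0,0,0],[12,0,0,0.04,0,0,0],[12,0,0,0.05,0,0,0],[12,0,0,0.05,0,0,0]])

```text
time: 15.2
ee_pos: [629.6, -264.9, 66.4]
ee_rot: [180.0, -0.0, -16.2]
contact_force: [-3.6, 1.0, 9.9]
grip_width: 15.1
```

Request:
send_rows(steps=[[12,0,0,-0.02,0,0,0],[18,0,0,-0.02,0,0,0],[24,0,0,-0.02,0,0,0],[34,0,0,-0.02,0,0,0],[45,0,0,-0.02,0,0,0]])

```text
time: 15.7
ee_pos: [629.2, -264.7, 65.5]
ee_rot: [-180.0, 0.0, -16.2]
contact_force: [-0.4, 0.7, -0.3]
grip_width: 44.5
```

Request:
send_rows(steps=[[50,0,0,-0.1,0,0,0],[50,0,0,-0.5,0,0,0],[50,0,0,-1.2,0,0,0],[50,0,0,-2.0,0,0,0],[50,0,0,-3.0,0,0,0]])

```text
time: 16.2
ee_pos: [628.7, -264.5, 187.2]
ee_rot: [-180.0, 0.1, -16.2]
contact_force: [0.1, 0.1, 0.0]
grip_width: 50.0
```

Request:
send_rows(steps=[[50,-0.6,0.4,0,0,0,0],[50,-1.4,1.0,0,0,0,0],[50,-2.2,1.6,0,0,0,0],[50,-3.0,2.2,0,0,0,0],[50,-3.8,2.8,0,0,0,0]])

```text
time: 16.7
ee_pos: [450.9, -330.6, 187.2]
ee_rot: [180.0, -0.1, -16.2]
contact_force: [0.5, -0.2, 0.6]
grip_width: 49.9
```

Run:
```python
from h import *
go(629,-264.6,66,-16.2)
p,d=vision.camera("scene"); crop("scene",p,190,150,200,150,4,"pics/s19.png"); np.savez("s19.npz",p=p,d=d); cv2.imwrite("pics/s19f.png",p[:,:,::-1])
p,d=vision.camera("top"); crop("top",p,130,90,260,190,3,"pics/t19.png"); np.savez("t19.npz",p=p,d=d)
crop("scene",np.load("s19.npz")['p'],300,230,80,65,9,"pics/s19c.png")
```

```text
t 16.7 pos [ 450.9 -330.6  187.2] rot [ 1.80e+02 -1.00e-01 -1.62e+01] F [ 0.5 -0.2  0.6] w 49.9 q [ 35.  25.  -5. 104.   3.  51. -77.]
shift [ 3.809 -2.829  3.034] turn [ 0.01 -0.02  0.  ]
```

View pics/s19.png

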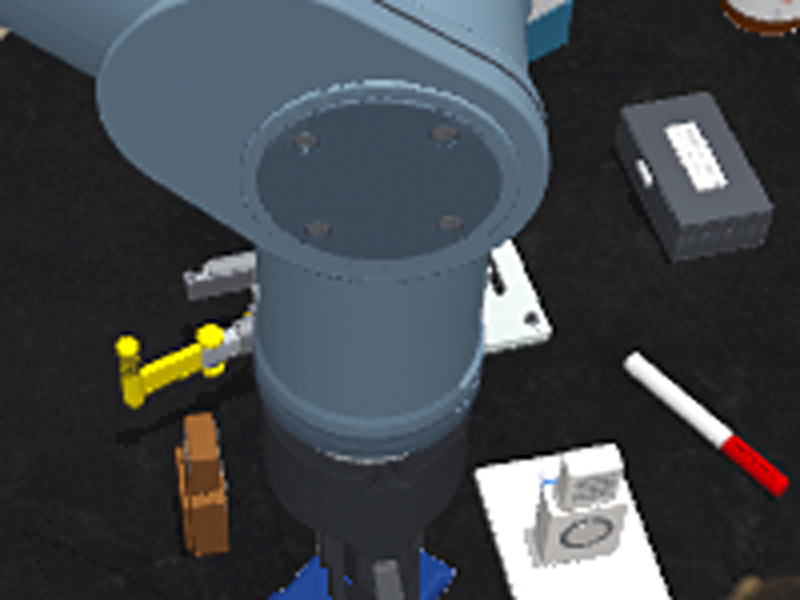

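View pics/t19.png

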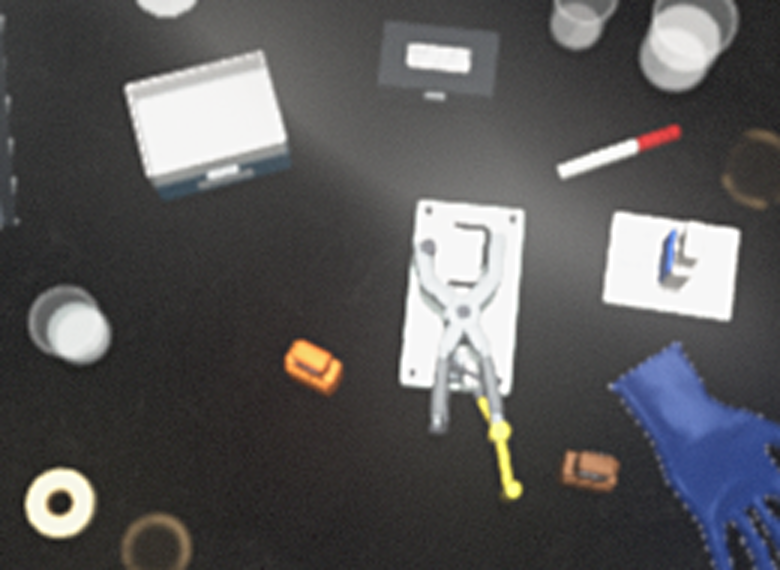

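View pics/s19c.png

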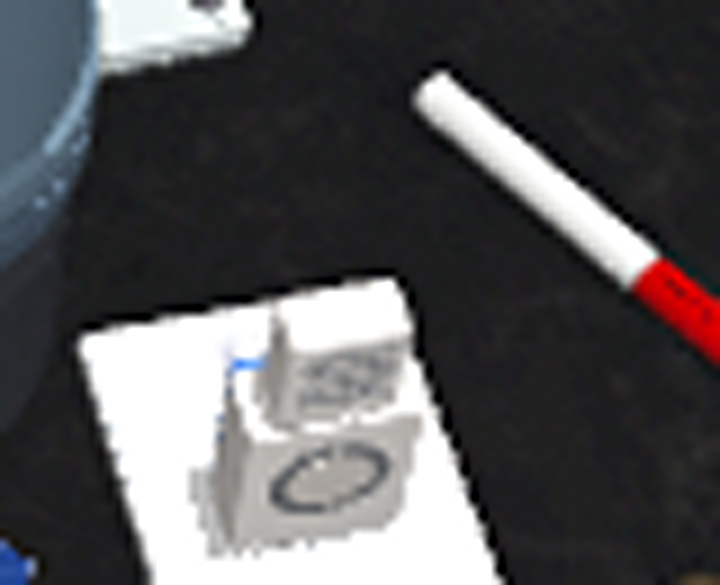

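Cassette stands upright mid-pad. As a last check I'll overlay the expected lid outline for "home" (green) and "3 mm proud" (red), and compute the standing centre.

Run:
```python
from h import *
Z=np.load("t19.npz"); W=dep("top",Z['d']); m=(W[...,2]>85)&(W[...,2]<100)&(abs(W[...,0]-629)<30)&(abs(W[...,1]+265)<25)
t0=W[m].mean(0); print("tab",t0.round(1),m.sum())
c=np.array([629.2,-264.9]); R=Rn.from_euler('z',-16.2,degrees=True).as_matrix()[:2,:2]
out=[]
for n,g,o,w,h,k in(("top","t19",(335,155),40,40,14),("scene","s19",(315,255),40,40,14)):
    p=np.load(g+".npz")['p']; im=cv2.resize(np.ascontiguousarray(p[o[1]:o[1]+h,o[0]:o[0]+w,::-1]),None,fx=k,fy=k,interpolation=cv2.INTER_CUBIC)
    out.append(im.copy()[:, :390])
    for L,col in(([(-20,14,56),(20,14,56),(20,14,10),(-20,14,10)],(0,200,0)),([(-20,17,56),(20,17,56),(20,17,10),(-20,17,10)],(0,0,255)),([(-15,-8,94),(15,-8,94),(15,8,94),(-15,8,94)],(255,0,255)),([(-22,-10,6),(22,-10,6),(22,-10,60),(-22,-10,60)],(0,160,255))):
        q=proj(n,[np.r_[c+R@P[:2],P[2]] for P in L]); q=((q-o+.5)*k-.5).round().astype(int); cv2.polylines(im,[q],True,col,1)
    out.append(im[:, :390])
cv2.imwrite("pics/ov1.png",np.hstack(out[:2]));cv2.imwrite("pics/ov2.png",np.hstack(out[2:]))
```

```text
tab [ 629.  -263.9   93.4] 83
```

View pics/ov1.png

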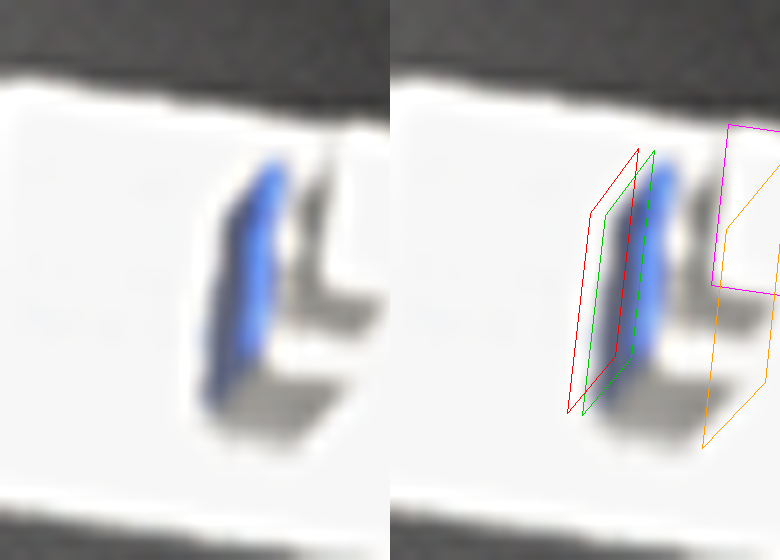

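View pics/ov2.png

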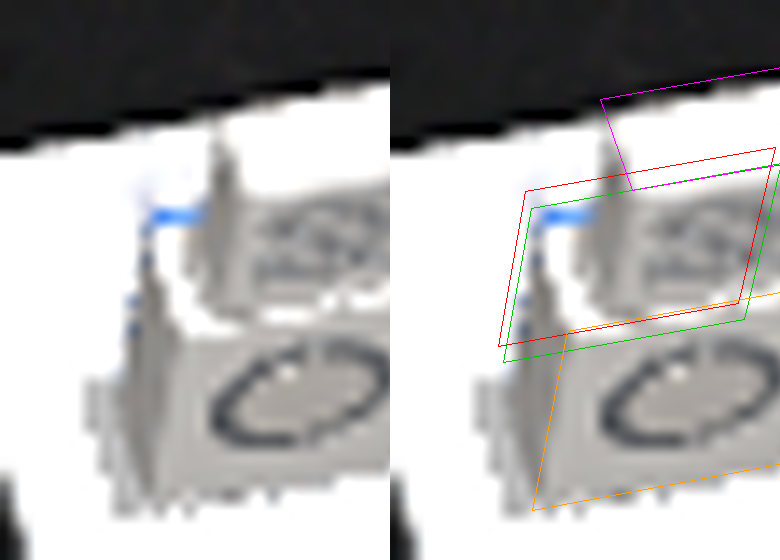

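The lid's outer face lies on the "home" outline, slightly inside it, and the tab centre (629, -264) agrees with the pad centre. The pliers are open and the bystanders are where they were. Handing in.

Run:
```python
from h import *
a=np.load("top0.npz")['p'].astype(int); b=np.load("t19.npz")['p'].astype(int); D=abs(a-b).sum(2)
for n,(u,v,r) in dict(beaker=(153,198,16),beaker2=(358,102,18),tape=(150,258,14),marker=(336,140,20),orange=(234,211,12),brown=(326,246,12)).items(): print(n,D[v-r:v+r,u-r:u+r].mean().round(1),end="; ")
print(order.close_job())
```

```text
beaker 11.0; beaker2 11.9; tape 9.0; marker 8.7; orange 11.0; brown 9.4; the job is handed in; nothing more can be done
None
```

The job is done and handed in at about 17 s. I squeezed the handles until they locked; with the gripper withdrawn, they stayed closed and parallel. I pulled the yellow lever's post away from the other handle, and the pliers sprang back to their starting open position. Then I lifted the white cassette out by its tab and stood it upright on the pad.

- **Cassette position:** the last measurements put its tab at (629, -264) mm, against a pad centre of about (629, -265), so it is within about 1–2 mm of the middle.
- **Lid:** it lies on the outline I expect for fully home, if anything slightly inside it. My camera overlay is only good to about 2 mm, so this is not an exact gap measurement.
- **Pliers and robot:** the pliers show fully open in the top view, and the arm is clear of everything and touching nothing.
- **Beaker, tape, marker and look-alikes:** comparing the first and last top views shows only faint, even differences over them, like noise, so none of them moved.
- **Disagreements:** the two cameras differed by 2–3 mm on the tab position while it was in the pliers. The squeeze also centred about 2 mm off my pliers estimate. Neither affected the result.

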